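# Pull the bench relays and line them up for inspection

### The job

Isolate the relay unit: push its red lever all the way over, away from the robot's side, then set the round yellow marker in the middle of the red-edged square on the bench. Only then take out every orange relay by rocking it gently to and fro until its pins come free, never by a hard straight pull that drags the green socket board up, and stand all the relays upright and square on the middle of the shelf's blue stripe, close side by side in one straight row (gaps up to a finger or two, 35 mm). If the marker gets knocked away, put it back; leave the glassware and the bottle alone.

Things in the scene. Friction and masses are not known exactly. Their poses are not given: they have to be found in the camera images.
- unit: Grey relay unit, 170 (x) x 360 (y) x 54 mm, fixed to the bench, turned up to 0.2 rad. Origin at the centre of its underside; x points away from the robot. Four black sockets stand in a row on its green board, at unit x = 0, y = -135, -70, -5 and +60 mm, their tops 60 mm above the underside; its isolator lever stands at the +y end.
- socket1 (a point): Centre of the top of the socket at unit y = -135 mm, 60 mm above the bench. A relay's pins are pinched in its socket by spring jaws that give friction only: about 15 N on the pair of pins at relay x = +15 mm and 15 N on the pair at x = -15 mm. A straight pull takes about 31 N and drags the board up.
- socket2 (a point): Like socket1, at unit y = -70 mm. Rock a relay about its y axis, so that the tool tilts along the line on which the fingers close: turn it about the pins of one side by about 0.15 rad, which raises the other side's pins some 4 mm, then about those raised pins the other way, and so on. Friction keeps what is gained.
- socket3 (a point): Like socket1, at unit y = -5 mm. A relay is free once all its pins have risen 12 mm.
- socket4 (a point): Like socket1, at unit y = +60 mm.
- relay1: Plug-in relay, about 0.12 kg: orange box 42 (x) x 34 (y) x 75 mm (black foot, white side patches, paper on top) on four brass pins 12 mm long, 5 mm square, at x +-15, y +-11 mm; 87 mm high in all. Origin at the centre of its underside, level with the pin tips, z up. Starts fully home in socket1, x along the unit's x, origin 48 mm above the bench; may be absent. Grasp across x from above.
- relay2: Orange relay like relay1, starting in socket2; may be absent.
- relay3: Orange relay like relay1, starting in socket3; may be absent.
- relay4: Orange relay like relay1, starting in socket4; may be absent.
- board (a joint): Rise of the green socket board on its soft springs, m: 0 at rest, grows upward, stop at 0.008. It carries the sockets and rises about 1 mm per 3 N of net pull beyond the first 7 N or so; 5 mm (about 22 N) counts as a hard pull.
- power (a joint): Isolator lever at unit y = +137 mm, a red-knobbed lever on top of the unit; 0 = on (leaning towards -x of the unit, to the robot), 1.0 rad = off (leaning towards +x). It turns easily (about 1 N at the knob) and stays where it is left.
- power_tip (a point): Centre of the lever's red knob, a ball of 26 mm diameter, 80 mm from the lever's hinge; the hinge runs along unit y, at unit x = +12 mm, y = +137 mm, 76 mm above the unit's underside. Knob height is about 146 mm at either end of the swing and 156 mm midway.
- shelf: Low wooden shelf, board 150 (x) x 310 (y) mm, top 60 mm above the bench, fixed, turned up to 0.2 rad; a blue stripe 46 mm wide runs along its middle (shelf x = 0, along y), and an aluminium lip 10 mm high along its +x edge (x = 69 to 75 mm). Origin at the centre of its underside, on the bench; x points away from the robot. A relay standing on it has its origin at shelf z = 60 mm.
- marker: Round yellow isolation marker, a solid disc 48 mm across and 30 mm high with a black dot on top, 0.09 kg, loose, lying flat on the bench beyond the square. Origin at the centre of its underside, z up. It may get knocked 2 to 4 cm aside at some moment.
- square: Flat square on the bench between the unit and the shelf, 84 mm wide, 2 mm thick, white with a red edge, fixed: the place for the marker. Origin at the centre of its underside.
- beaker: Bystander: glass cup, 68 mm across, 90 mm high, standing on the bench beyond the unit. Origin at the centre of its underside.
- wash_bottle: Bystander: white bottle with a red cap, 60 mm across, 150 mm high. Origin at the centre of its underside.
- dish: Bystander: green glass bowl, 90 mm across, 30 mm high. Origin at the centre of its underside.
There are look-alikes about, which are no part of the job. Leave any purple look-alike of the relay4 alone.

How it is judged:
On the way, in this order (a step that is already met when the one before it is completed fails the run):
1. the lever is fully over, off, while every relay is still in its socket (value of joint power above 0.85 rad and z of each of relay1, relay2, relay3, relay4 in the frame of unit below 0.056 m), for 0.2 s.
2. the marker lies on the square while every relay is still in its socket (horizontal distance between marker and square below 0.02 m and height (world z) of marker below 0.006 m and z of each of relay1, relay2, relay3, relay4 in the frame of unit below 0.056 m), for 0.2 s.
3. every relay is out of its socket ((z of relay1 in the frame of unit above 0.062 m or horizontal distance between relay1 and unit above 0.25 m) and (z of relay2 in the frame of unit above 0.062 m or horizontal distance between relay2 and unit above 0.25 m) and (z of relay3 in the frame of unit above 0.062 m or horizontal distance between relay3 and unit above 0.25 m) and (z of relay4 in the frame of unit above 0.062 m or horizontal distance between relay4 and unit above 0.25 m)), for 0.2 s.
At the end, for the whole second after the job is handed in: All relays stand upright (0.1 rad) on the shelf, at rest, each within 12 mm of the stripe's middle line, square to the shelf within 0.2 rad, with another at most 75 mm away centre to centre and no two over 210 mm apart; lever above 0.8 rad; marker lying flat, its centre within 15 mm of the square's (x of relay1 in the frame of shelf between -0.012 and 0.012 m and y of relay1 in the frame of shelf between -0.15 and 0.15 m and z of relay1 in the frame of shelf between 0.055 and 0.065 m and angle between each of relay1, relay2, relay3, relay4, marker's own z axis and vertical below 0.1 rad and angle between the y axis of each of relay1, relay2, relay3, relay4 and the y axis of shelf, either way round below 0.2 rad and linear speed of each of relay1, relay2, relay3, relay4, marker below 0.02 m/s and (horizontal distance between relay1 and relay2 below 0.075 m or horizontal distance between relay1 and relay3 below 0.075 m or horizontal distance between relay1 and relay4 below 0.075 m) and x of relay2 in the frame of shelf between -0.012 and 0.012 m and y of relay2 in the frame of shelf between -0.15 and 0.15 m and z of relay2 in the frame of shelf between 0.055 and 0.065 m and (horizontal distance between relay2 and relay1 below 0.075 m or horizontal distance between relay2 and relay3 below 0.075 m or horizontal distance between relay2 and relay4 below 0.075 m) and x of relay3 in the frame of shelf between -0.012 and 0.012 m and y of relay3 in the frame of shelf between -0.15 and 0.15 m and z of relay3 in the frame of shelf between 0.055 and 0.065 m and (horizontal distance between relay3 and relay1 below 0.075 m or horizontal distance between relay3 and relay2 below 0.075 m or horizontal distance between relay3 and relay4 below 0.075 m) and x of relay4 in the frame of shelf between -0.012 and 0.012 m and y of relay4 in the frame of shelf between -0.15 and 0.15 m and z of relay4 in the frame of shelf between 0.055 and 0.065 m and (horizontal distance between relay4 and relay1 below 0.075 m or horizontal distance between relay4 and relay2 below 0.075 m or horizontal distance between relay4 and relay3 below 0.075 m) and horizontal distance between relay1 and relay2 below 0.21 m and horizontal distance between each of relay1, relay2 and relay3 below 0.21 m and horizontal distance between each of relay1, relay2, relay3 and relay4 below 0.21 m and value of joint power above 0.8 rad and horizontal distance between marker and square below 0.015 m and height (world z) of marker below 0.006 m); the robot touches nothing.
It fails at once if the socket board is dragged up more than 5 mm by a hard pull (value of joint board above 0.005 m).
It fails at once if the beaker is moved more than 30 mm (distance of beaker from where it was at the start of the episode above 0.03 m).
It fails at once if the wash bottle is moved more than 30 mm (distance of wash_bottle from where it was at the start of the episode above 0.03 m).
It fails at once if the dish is moved more than 30 mm (distance of dish from where it was at the start of the episode above 0.03 m).
Of relay1, relay2, relay3, relay4 only 3 to 4 are there at a start; the rules pass over those that are not, and their reading is None.
At some moment in a run one of marker may be knocked a few centimetres aside while the robot is not near it.
It also fails if it takes over 210 s, if anything falls off the work surface, if the arm or the gripper's body presses on something with over 40 N, if the wrist force passes 120 N, or if a joint passes its speed limit or range.

### The arm

A 7-joint arm with a two-finger parallel gripper is mounted at the origin on the work surface. World frame = base frame: x ahead of the robot, y to its left, z up, the work surface at z = 0. Lengths are in m, angles in rad, forces in N, time in s.
With the tool pointing down it reaches from about 0.4 to 0.85 m from the base axis. Payload 10.4 kg.
Tool frame: the origin (TCP) lies midway between the tips of the shut fingers; the grasp point (between the pads) lies 19 mm behind it; z points along the fingers, x is the direction in which the jaws open and shut, and the axes are right-handed (so a half turn about z gives the same grasp; the last joint's range is limited). The gripper opens to 85 mm and grips with 20 to 120 N. Pads are 22 mm wide; open, the fingers measure 114 mm over their backs; the gripper's body (76 mm by 85 mm) begins 54 mm behind the grasp point. The pads swing forward as they close: fully open they stand 13 mm farther back than shut.
Start: joints at [-1.221, 0.332, -0.065, 1.46, 0.022, 1.35, -0.088], TCP at [0.228, 0.582, 0.231] pointing down, gripper open.
Joint ranges: [-2.6, 2.6], [-0.5, 2.12], [-1.47, 1.34], [0.16, 2.42], [-1.27, 4.41], [0.06, 2.06], [-2.6, 2.6]. Speed limits (rad/s): [2.22, 2.22, 2.79, 2.79, 3.14, 3.14, 3.14].

### API

Orientations are given as a unit quaternion [x, y, z, w].
In Python, from workcell import manip, cams gives the robot as it stands.
- The arm moves only by the tool move_arm, never from a script. Its argument "moves" is a list of rows, each a list of 7 numbers: the turn, a rotation vector about the tool's x, y, z in degrees, then the shift along the tool's x, y, z in m, then the finger opening in m, from 0 to 0.0854. A call has 1 to 10 rows; each row is the pose to reach, as a shift and turn from the pose commanded when the call began, along the tool's axes at that moment; what a row does not reach only later rows make up. A row lasts 1/10 s, in which the tool goes at most 50 mm and 8.59 degrees, less where a joint would pass 70% of its speed; a pose out of reach is approached as far as the arm can. A call with a gripper value outside its range is refused whole. The fingers move at their own pace and stop on an object; "grip_force" is the grip in N (left out, the last holds). Time passes only in rows, so rows that repeat a pose let the fingers close. It gives the time, the measured TCP pose, the force and the opening at its end, in the units of the state.
- manip.get_obs(): the state, without advancing time (a new reading comes with each control period).
- cams.camera(name): name is "side" or "top" or "wrist"; returns the picture (400x640x3 uint8, red, green, blue); there is no depth.
- cams.camera_params(name): a dict with "fx", "fy", "cx", "cy" (pixels), "dist_coeffs" ([k1, k2, p1, p2, k3] as OpenCV has them; the pictures are not rectified), "xyz" and "rotation" of the camera in the world. Camera axes: x right, y up, looking along -z (the intrinsics and any distortion apply to the point x, -y, -z); pixel columns grow to the right and rows downward; lengths in m; the calibration is good to about 2 mm. A picture is of the moment at which its call begins: read the wrist's pose just before it. camera_params takes no time and is no camera call; for the wrist camera it gives the pose at the moment of the call.
- manip.hand_in(): hands the job in, once; it reports no verdict.
The state is a dict: "clock": time; "joint_pos": joint angles; "joint_velocities": joint speeds; "tau": joint torques, N m; "position": TCP position; "ee_rot": TCP orientation; "ft_force": force on the tool from outside, world axes, zero at the start; "torque": the same for the moment, N m; "grip_width": opening from 0.0 (shut) to 1.0 (fully open).
Only numpy, scipy, OpenCV 4.12 (cv2) and the standard library are available. Lean on these libraries where they do the work, as an engineer would, in place of code of your own. Each camera call takes 0.05 s, during which the arm holds its last target. There are 200 camera calls.

## Working session

There is one attempt and no reset: what is moved stays moved. The work goes in short steps, Python scripts to look and compute and a tool call to move; the robot and the scene stay as the last step left them, time stands still between calls to the robot, and variables do not carry over. Pictures are saved under pics/ and viewed, about 12 in all and at most 16, crops included, and the job is handed in when it is done.

Besides the shell and the picture viewer there is one more tool, called after "Request:" as name([rows], argument=value, ...), one row to a line, values as JSON. move_arm: Moves the arm, as the interface text tells. Its arguments: {"type":"object","properties":{"moves":{"type":"array","items":{"type":"array","items":{"type":"number"}}},"grip_force":{"type":"number"}},"required":["moves"]}

```bash
mkdir -p pics; python3 - <<'E'
from workcell import manip,cams
import cv2
o=manip.get_obs(); print(o)
for n in ("top","side"):
    im=cams.camera(n); cv2.imwrite(f"pics/{n}0.png",im[:,:,::-1]); print(n,cams.camera_params(n))
print(cams.camera_params("wrist"))
E
```

```text
{'clock': 0.0, 'joint_pos': array([-1.22060232,  0.33284377, -0.06466665,  1.46098633,  0.02158839,
        1.34990323, -0.08853719]), 'joint_velocities': array([ 5.21803957e-04, -8.89571781e-04,  6.90483424e-04, -6.95267985e-05,
       -5.58322692e-04, -2.71700134e-03, -3.33991076e-04]), 'tau': array([-4.45949199e-04, -6.25458169e+01,  4.86631610e-02, -3.91609061e+01,
        1.61775813e-02,  9.84466402e-03,  2.39834588e-05]), 'position': array([0.22751388, 0.58169348, 0.23051191]), 'ee_rot': array([ 8.25912883e-01,  5.63797292e-01, -5.76838651e-04,  4.35762933e-04]), 'ft_force': array([-0.50677252, -0.47323455,  0.70291571]), 'torque': array([ 0.01436614,  0.01323647, -0.02114315]), 'grip_width': 1.0002044525627047}
top {'fx': 378.3024994668663, 'fy': 378.3024994668663, 'cx': 317.5156965470628, 'cy': 198.44790209336412, 'dist_coeffs': array([0.00256923, 0.        , 0.        , 0.        , 0.        ]), 'xyz': array([ 0.46517274, -0.0577565 ,  0.92378961]), 'rotation': array([ 0.04684868, -0.0365289 , -0.70252468,  0.70917552])}
side {'fx': 379.3718386111908, 'fy': 379.3718386111908, 'cx': 321.5870859035086, 'cy': 212.05433160723467, 'dist_coeffs': array([0.01336298, 0.        , 0.        , 0.        , 0.        ]), 'xyz': array([ 0.16715395, -0.65962838,  0.79444434]), 'rotation': array([ 0.38131383, -0.10815426, -0.2723593 ,  0.8767684 ])}
{'fx': 323.4319202522652, 'fy': 323.4319202522652, 'cx': 319.20073716080043, 'cy': 200.33707686295654, 'dist_coeffs': array([-0.03045562,  0.        ,  0.        ,  0.        ,  0.        ]), 'xyz': array([0.16401865, 0.60706747, 0.3736516 ]), 'rotation': array([-0.11517493, -0.07799417,  0.55832608,  0.81787752])}
```

View pics/top0.png

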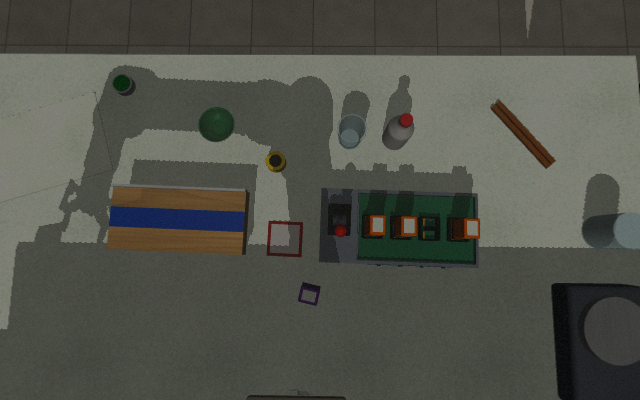

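View pics/side0.png

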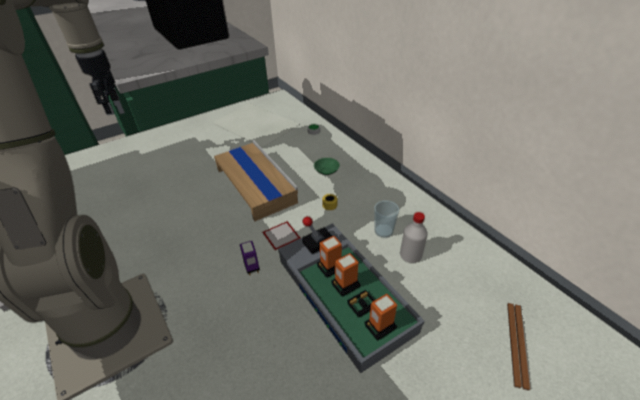

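Top: relays' tops at (377,225), (409,226) and (470,228). Socket 2 is empty, at (430,226). The knob is at (340,231), marker at (276,161), square at (285,239), purple decoy at (310,294). Next I'll look at enlarged crops for exact corners.

```bash
python3 - <<'E'
import cv2
im=cv2.imread("pics/top0.png")
a=cv2.resize(im[150:280,310:490],None,fx=4.4,fy=4.4,interpolation=cv2.INTER_CUBIC);cv2.imwrite("pics/c1.png",a)
a=cv2.resize(im[140:265,100:310],None,fx=3.8,fy=3.8,interpolation=cv2.INTER_CUBIC);cv2.imwrite("pics/c2.png",a)
E
```

```text
(no output)
```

View pics/c1.png

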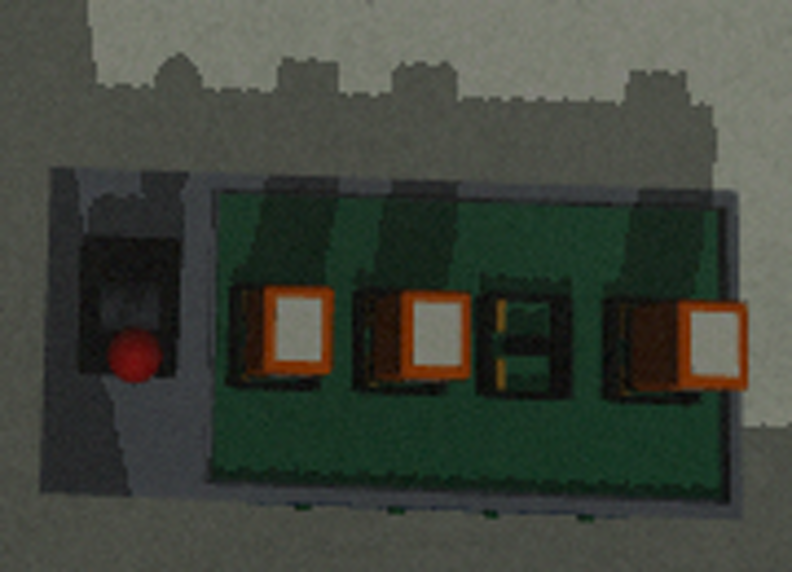

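View pics/c2.png

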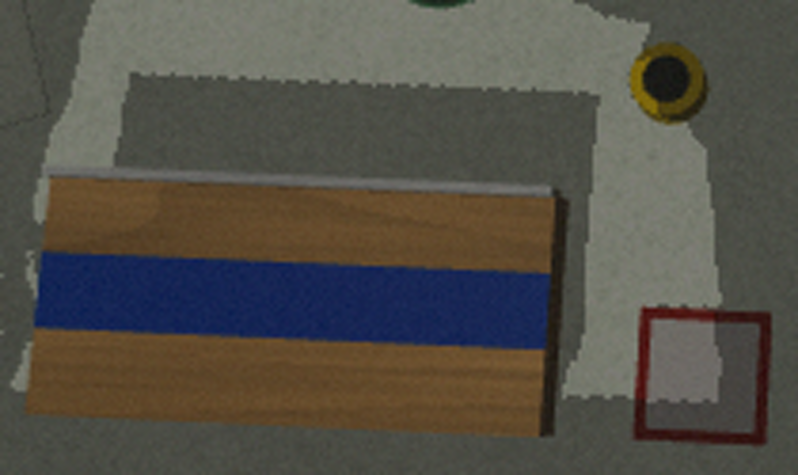

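Crop pixels read: relay tops, knob, unit corners; square corners, marker dot and stripe ends. Next I'll turn these into world positions.

```bash
cat > h.py <<'E'
import numpy as np, cv2
from scipy.spatial.transform import Rotation as R
from workcell import manip,cams
np.set_printoptions(precision=4,suppress=True)
def w(p,uv,z):
    uv=np.array(uv,float).reshape(-1,1,2)
    K=np.array([[p['fx'],0,p['cx']],[0,p['fy'],p['cy']],[0,0,1]])
    n=cv2.undistortPoints(uv,K,p['dist_coeffs']).reshape(-1,2)
    d=R.from_quat(p['rotation']).apply(np.c_[n[:,0],-n[:,1],-np.ones(len(n))])
    return p['xyz']+d*((z-p['xyz'][2])/d[:,2:])
def proj(p,X):
    X=R.from_quat(p['rotation']).inv().apply(np.atleast_2d(X)-p['xyz'])*[1,-1,-1]
    K=np.array([[p['fx'],0,p['cx']],[0,p['fy'],p['cy']],[0,0,1]])
    return cv2.projectPoints(X,np.zeros(3),np.zeros(3),K,p['dist_coeffs'])[0].reshape(-1,2)
def toolR(yaw,tilt=0):
    # tool down, jaw axis (tool x) at angle yaw in world
    return R.from_euler('z',yaw)*R.from_euler('x',np.pi)*R.from_euler('y',tilt)
def rows(targets,start=None):
    """targets: list of (pos, R). print row values from start (pos,R), default measured"""
    if start is None:
        o=manip.get_obs(); start=(o['position'],R.from_quat(o['ee_rot']))
    p0,R0=start
    for p,r in targets:
        rv=np.degrees((R0.inv()*r).as_rotvec()); t=R0.inv().apply(np.array(p)-p0)
        print("deg",rv.round(2),"m",t.round(4))
E
python3 - <<'E'
from h import *
p=cams.camera_params('top')
c1=lambda l:np.array(l,float)/4.4+[310,150]-0.4
c2=lambda l:np.array(l,float)/3.8+[100,140]-0.4
r=w(p,c1([[298.5,331],[436,336.5],[713,344.5]]),.135); print("relays4,3,1",r, np.diff(r,axis=0))
u=w(p,c1([[50,168],[738,190],[41,492],[741,517]]),.054); print("unit",u,u.mean(0))
print("knob",w(p,c1([[134,357]]),.146))
s=w(p,c2([[641,308],[770,313],[766,444],[634,438]]),.002);print("sq",s.mean(0))
print("marker",w(p,c2([[665,78]]),.03))
t=w(p,c2([[42,253],[34,328],[549,272],[548,348],[26,412],[541,436]]),.06);print("stripe",t)
print("purple",w(p,[[310,294]],.08))
d=r[0]-r[2];print("unit yaw",np.arctan2(-d[0],d[1]))
d=(t[0]+t[1]-t[2]-t[3]);print("shelf yaw",np.arctan2(-d[0],d[1]), (t[:4].mean(0)))
yaw=np.arctan2(-(r[0]-r[2])[0],(r[0]-r[2])[1])
o=manip.get_obs();q=R.from_quat(o['ee_rot']);print(q.as_matrix())
E
```

```text
relays4,3,1 [[ 0.5045 -0.1708  0.135 ]
 [ 0.5025 -0.2355  0.135 ]
 [ 0.5    -0.3651  0.135 ]] [[-0.002  -0.0647  0.    ]
 [-0.0025 -0.1296  0.    ]]
unit [[ 0.5932 -0.0523  0.054 ]
 [ 0.5845 -0.4127  0.054 ]
 [ 0.4243 -0.0492  0.054 ]
 [ 0.4156 -0.4076  0.054 ]] [ 0.5044 -0.2304  0.054 ]
knob [[ 0.4911 -0.0928  0.146 ]]
sq [0.4761 0.0353 0.002 ]
marker [[0.6633 0.0603 0.03  ]]
stripe [[0.5454 0.4331 0.06  ]
 [0.4999 0.4345 0.06  ]
 [0.5366 0.1238 0.06  ]
 [0.4908 0.1228 0.06  ]
 [0.4496 0.4355 0.06  ]
 [0.4385 0.1253 0.06  ]]
purple [[ 0.3551 -0.0307  0.08  ]]
unit yaw -0.022939215014727055
shelf yaw -0.02871930503371407 [0.5182 0.2786 0.06  ]
[[ 0.3642  0.9313 -0.0004]
 [ 0.9313 -0.3642 -0.0012]
 [-0.0013  0.0001 -1.    ]]
```

```bash
python3 - <<'E'
from h import *
r=toolR(-.025); rows([((.44,.28,.235),r)])
rows([((.44,-.092,.235),r),((.44,-.092,.135),r)],((.44,.28,.235),r))
E
```

```text
deg [ 0.05  0.06 70.07] m [-0.2036  0.3078 -0.0041]
deg [0. 0. 0.] m [0.0093 0.3719 0.    ]
deg [0. 0. 0.] m [0.0093 0.3719 0.1   ]
```

Request:
move_arm([
  [0.05, 0.06, 70.07, -0.2036, 0.3078, -0.0041, 0],
  [0.05, 0.06, 70.07, -0.2036, 0.3078, -0.0041, 0],
  [0.05, 0.06, 70.07, -0.2036, 0.3078, -0.0041, 0],
  [0.05, 0.06, 70.07, -0.2036, 0.3078, -0.0041, 0],
  [0.05, 0.06, 70.07, -0.2036, 0.3078, -0.0041, 0],
  [0.05, 0.06, 70.07, -0.2036, 0.3078, -0.0041, 0],
  [0.05, 0.06, 70.07, -0.2036, 0.3078, -0.0041, 0],
  [0.05, 0.06, 70.07, -0.2036, 0.3078, -0.0041, 0],
  [0.05, 0.06, 70.07, -0.2036, 0.3078, -0.0041, 0],
  [0.05, 0.06, 70.07, -0.2036, 0.3078, -0.0041, 0],
])

```text
clock: 1.1
position: [0.4397, 0.2807, 0.2352]
ee_rot: [1.0, -0.012, -0.0, -0.001]
ft_force: [-0.4, 0.2, -0.3]
grip_width: -0.002
```

Request:
move_arm([
  [0, 0, 0, 0.0093, 0.3719, 0, 0],
  [0, 0, 0, 0.0093, 0.3719, 0, 0],
  [0, 0, 0, 0.0093, 0.3719, 0, 0],
  [0, 0, 0, 0.0093, 0.3719, 0, 0],
  [0, 0, 0, 0.0093, 0.3719, 0, 0],
  [0, 0, 0, 0.0093, 0.3719, 0, 0],
  [0, 0, 0, 0.0093, 0.3719, 0, 0],
  [0, 0, 0, 0.0093, 0.3719, 0, 0],
  [0, 0, 0, 0.0093, 0.3719, 0.1, 0],
  [0, 0, 0, 0.0093, 0.3719, 0.1, 0],
])

```text
clock: 2.1
position: [0.4415, -0.0905, 0.1347]
ee_rot: [1.0, -0.01, 0.002, -0.001]
ft_force: [1.9, 1.7, -1.3]
grip_width: -0.0
```

Request:
move_arm([
  [0, 0, 0, 0.01, 0, 0, 0],
  [0, 0, 0, 0.02, 0, 0, 0],
  [0, 0, 0, 0.03, 0, 0, 0],
  [0, 0, 0, 0.04, 0, 0, 0],
  [0, 0, 0, 0.05, 0, 0, 0],
  [0, 0, 0, 0.06, 0, 0, 0],
  [0, 0, 0, 0.07, 0, 0, 0],
  [0, 0, 0, 0.08, 0, 0, 0],
  [0, 0, 0, 0.087, 0, 0, 0],
  [0, 0, 0, 0.09, 0, 0, 0],
])

```text
clock: 3.1
position: [0.5307, -0.0938, 0.1347]
ee_rot: [1.0, -0.012, -0.0, -0.0]
ft_force: [-1.4, 0.0, 0.3]
grip_width: -0.0
```

Request:
move_arm([
  [0, 0, 0, 0.004, 0, 0, 0],
  [0, 0, 0, 0.008, 0, 0, 0],
  [0, 0, 0, 0.008, 0, 0, 0],
])

```text
clock: 3.4
position: [0.5333, -0.0941, 0.1342]
ee_rot: [1.0, -0.013, -0.006, -0.002]
ft_force: [-26.7, 1.7, 18.1]
grip_width: -0.005
```

```bash
python3 - <<'E'
from h import *
im=cams.camera("side")[:,:,::-1]; im2=cams.camera("top")[:,:,::-1]
a=cv2.resize(im[170:330,240:440],(800//2*1,320)); b=cv2.resize(im2[150:270,250:400],(400,320))
cv2.imwrite("pics/lev.png",np.hstack([a,b]))
E
```

```text
(no output)
```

View pics/lev.png

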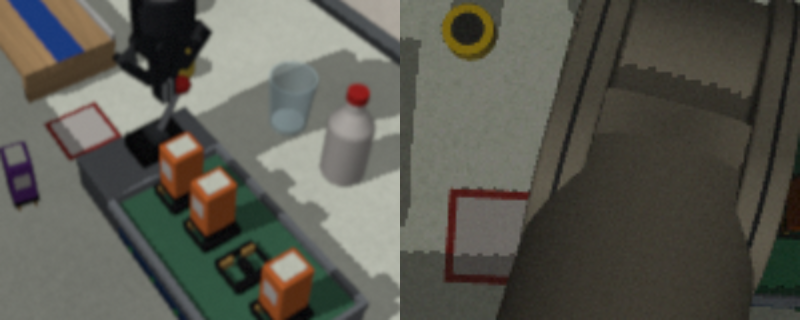

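Lever is over, against its stop (27 N), and leans away. The marker is still at (276,161). Now for the marker.

```bash
python3 - <<'E'
from h import *
r=toolR(-.025); s=((.535,-.0943,.135),r)
rows([((.5,-.0943,.135),r),((.5,-.09,.21),r),((.663,.060,.14),r)],s)
E
```

```text
deg [0. 0. 0.] m [-0.035   0.0009  0.    ]
deg [0. 0. 0.] m [-0.0351 -0.0034 -0.075 ]
deg [0. 0. 0.] m [ 0.1241 -0.1575 -0.005 ]
```

Request:
move_arm([
  [0, 0, 0, -0.035, 0, 0, 0],
  [0, 0, 0, -0.035, 0, -0.05, 0],
  [0, 0, 0, -0.035, 0, -0.075, 0],
  [0, 0, 0, 0.122, -0.1575, -0.06, 0.084],
  [0, 0, 0, 0.122, -0.1575, -0.06, 0.084],
  [0, 0, 0, 0.122, -0.1575, -0.06, 0.084],
  [0, 0, 0, 0.122, -0.1575, -0.06, 0.084],
  [0, 0, 0, 0.122, -0.1575, -0.06, 0.084],
  [0, 0, 0, 0.122, -0.1575, -0.005, 0.084],
  [0, 0, 0, 0.122, -0.1575, -0.005, 0.084],
])

```text
clock: 4.5
position: [0.6614, 0.061, 0.1346]
ee_rot: [1.0, -0.012, -0.004, 0.0]
ft_force: [-1.2, -0.3, -0.5]
grip_width: 0.981
```

```bash
python3 - <<'E'
from h import *
p=cams.camera_params("wrist"); o=manip.get_obs(); print(o['position'],o['grip_width'])
im=cams.camera("wrist")
hsv=cv2.cvtColor(im,cv2.COLOR_RGB2HSV)
m=cv2.inRange(hsv,(20,120,60),(32,255,255)); n,l,s,c=cv2.connectedComponentsWithStats(m)
for i in range(1,n):
    if s[i,4]>150: print(s[i],c[i],w(p,c[i],.03))
print(proj(p,[.6633,.0603,.03]))
cv2.imwrite("pics/wm.png",im[:,:,::-1])
E
```

```text
[0.6614 0.061  0.1346] 0.9805655747787729
[ 293  168   59   62 1836] [322.1095 196.9003] [[0.6645 0.0624 0.03  ]]
[[320.6935 199.4913]]
```

View pics/wm.png

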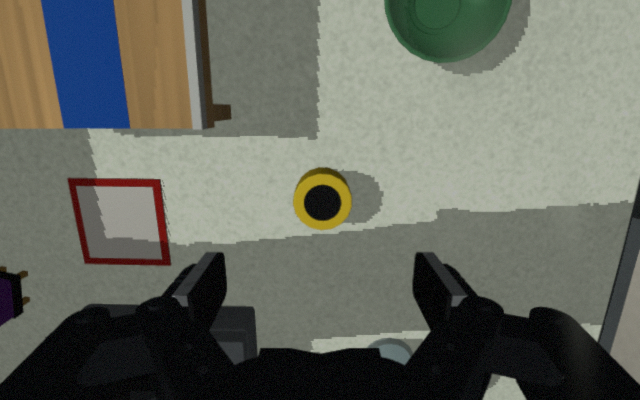

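Wrist view: marker dot at (322,203), agreeing with the estimate of about (0.664, 0.0605). I'll lower and grip.

Request:
move_arm([
  [0, 0, 0, 0.002, 0, 0.05, 0.084],
  [0, 0, 0, 0.002, 0, 0.1, 0.084],
  [0, 0, 0, 0.002, 0, 0.129, 0.084],
  [0, 0, 0, 0.002, 0, 0.129, 0.084],
  [0, 0, 0, 0.002, 0, 0.129, 0.03],
  [0, 0, 0, 0.002, 0, 0.129, 0.03],
  [0, 0, 0, 0.002, 0, 0.129, 0.03],
  [0, 0, 0, 0.002, 0, 0.129, 0.03],
  [0, 0, 0, 0.002, 0, 0.129, 0.03],
], grip_force=25)

```text
clock: 5.45
position: [0.6678, 0.0605, 0.0145]
ee_rot: [1.0, -0.013, 0.002, -0.001]
ft_force: [-1.6, -0.3, 9.4]
grip_width: 0.546
```

```bash
python3 - <<'E'
from h import *
o=manip.get_obs(); print(o['position'],o['grip_width']*85.4)
p0=o['position'];R0=R.from_quat(o['ee_rot']); r=toolR(-.025)
dz=p0[2]
t=np.array([.4761,.0353,0])
rows([((p0[0],p0[1],.12),r),((t[0],t[1],.12),r),((t[0],t[1],dz+.003),r)])
E
```

```text
[0.6678 0.0605 0.0145] 46.65348641331561
deg [-0.13 -0.24 -0.  ] m [ 0.0004 -0.0002 -0.1055]
deg [-0.13 -0.24 -0.  ] m [-0.1906  0.0298 -0.1064]
deg [-0.13 -0.24 -0.  ] m [-0.191   0.03   -0.0039]
```

Request:
move_arm([
  [0, 0, 0, 0, 0, -0.03, 0.03],
  [0, 0, 0, 0, 0, -0.06, 0.03],
  [0, 0, 0, 0, 0, -0.06, 0.03],
])

```text
clock: 5.75
position: [0.6693, 0.0604, 0.0775]
ee_rot: [1.0, -0.013, 0.005, -0.002]
ft_force: [0.8, -0.4, -1.4]
grip_width: 0.549
```

```bash
python3 - <<'E'
from h import *
o=manip.get_obs(); print(o['position'],o['grip_width']*85.4,o['ft_force'])
im=cams.camera("side")[:,:,::-1]; im2=cams.camera("wrist")[:,:,::-1]
a=cv2.resize(im[120:280,230:430],(400,320),interpolation=2); b=cv2.resize(im2[150:400,160:480],(400,320))
cv2.imwrite("pics/g.png",np.hstack([a,b]))
E
```

```text
[0.6693 0.0604 0.0775] 46.89067566738788 [ 0.8223 -0.4446 -1.4094]
```

View pics/g.png

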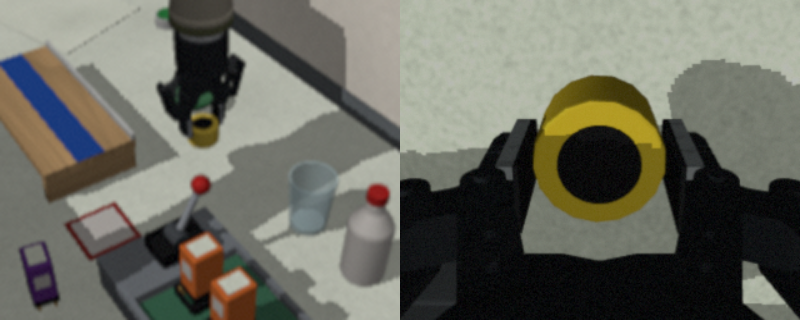

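Marker is held flat between the pads (dot at wrist px (320,277)). I'll carry it over the square.

Request:
move_arm([
  [0, 0, 0, 0, 0, -0.03, 0.03],
  [0, 0, 0, -0.191, 0.029, -0.03, 0.03],
  [0, 0, 0, -0.191, 0.029, -0.03, 0.03],
  [0, 0, 0, -0.191, 0.029, -0.03, 0.03],
  [0, 0, 0, -0.191, 0.029, -0.03, 0.03],
  [0, 0, 0, -0.191, 0.029, -0.03, 0.03],
  [0, 0, 0, -0.191, 0.029, -0.03, 0.03],
  [0, 0, 0, -0.191, 0.029, -0.03, 0.03],
  [0, 0, 0, -0.191, 0.029, -0.03, 0.03],
])

```text
clock: 6.75
position: [0.4753, 0.0362, 0.1011]
ee_rot: [1.0, -0.012, 0.0, -0.0]
ft_force: [-0.2, -1.0, -1.3]
grip_width: 0.546
```

```bash
python3 - <<'E'
from h import *
p=cams.camera_params("wrist"); o=manip.get_obs(); print(o['position'],o['grip_width']*85.4,R.from_quat(o['ee_rot']).as_matrix()[:,0])
im=cams.camera("wrist"); cv2.imwrite("pics/sq.png",im[:,:,::-1])
z=o['position'][2]; print("markertop",w(p,[[320,277]],z+.0155), "sq px exp",proj(p,[.4761,.0353,.002]))
hsv=cv2.cvtColor(im,cv2.COLOR_RGB2HSV); m=cv2.inRange(hsv,(0,110,50),(8,255,255))|cv2.inRange(hsv,(172,110,50),(180,255,255))
n,l,s,c=cv2.connectedComponentsWithStats(m)
for i in range(1,n):
    if s[i,4]>60: print(s[i],c[i])
p=cams.camera_params('side'); im=cams.camera('side'); hsv=cv2.cvtColor(im,cv2.COLOR_RGB2HSV); m=cv2.inRange(hsv,(0,150,80),(5,255,255))|cv2.inRange(hsv,(175,150,80),(180,255,255))
n,l,s,c=cv2.connectedComponentsWithStats(m)
for i in range(1,n):
    if s[i,4]>30: print('side',s[i],c[i])
for a in (-.5,.3,.4,.5):
    print(a,proj(p,[.5073+.08*np.sin(a),-.0935,.076+.08*np.cos(a)]))
E
```

```text
[0.4753 0.0362 0.1011] 46.61782733661502 [ 0.9997 -0.0249  0.0008]
markertop [[0.4772 0.0341 0.1166]] sq px exp [[318.121  201.8195]]
[ 266  149  111  104 2377] [320.6277 181.9335]
side [328 209   6   6  33] [330.4242 211.4242]
side [414 212  11  11  89] [418.4831 216.8202]
-0.5 [[298.4769 226.6034]]
0.3 [[319.8839 214.446 ]]
0.4 [[322.4375 214.0387]]
0.5 [[324.8647 213.9007]]
```

View pics/sq.png

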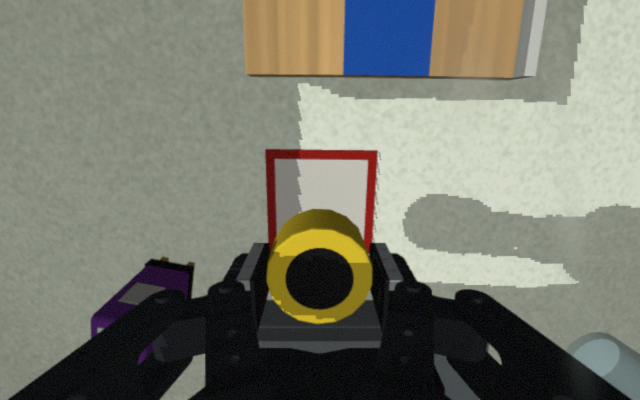

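The marker dot is above the square, which projects at px (320,205), so I'll lower it. The knob at side px (330,211) is at its far end.

Request:
move_arm([
  [0, 0, 0, -0.001, -0.001, 0.04, 0.03],
  [0, 0, 0, -0.001, -0.001, 0.07, 0.03],
  [0, 0, 0, -0.001, -0.001, 0.08, 0.03],
  [0, 0, 0, -0.001, -0.001, 0.084, 0.03],
  [0, 0, 0, -0.001, -0.001, 0.084, 0.03],
  [0, 0, 0, -0.001, -0.001, 0.084, 0.03],
])

```text
clock: 7.45
position: [0.4746, 0.0375, 0.0182]
ee_rot: [1.0, -0.013, 0.001, -0.001]
ft_force: [0.6, 0.2, -0.4]
grip_width: 0.548
```

Request:
move_arm([
  [0, 0, 0, 0, 0.001, 0.002, 0.03],
  [0, 0, 0, 0, 0.001, 0.003, 0.03],
  [0, 0, 0, 0, 0.001, 0.003, 0.03],
  [0, 0, 0, 0, 0.001, 0.003, 0.084],
  [0, 0, 0, 0, 0.001, 0.003, 0.084],
  [0, 0, 0, 0, 0.001, 0.003, 0.084],
  [0, 0, 0, 0, 0.001, -0.04, 0.084],
  [0, 0, 0, 0, 0.001, -0.09, 0.084],
  [0, 0, 0, 0, 0.001, -0.14, 0.084],
  [0, 0, 0, 0, 0.001, -0.19, 0.084],
])

```text
clock: 8.45
position: [0.473, 0.0357, 0.2091]
ee_rot: [1.0, -0.013, 0.0, -0.001]
ft_force: [1.9, 1.3, 0.1]
grip_width: 0.983
```

```bash
cat >> h.py <<'E'
def markerchk(cam="wrist"):
    p=cams.camera_params(cam); im=cams.camera(cam); hsv=cv2.cvtColor(im,cv2.COLOR_RGB2HSV)
    f=lambda m:[(s,c) for s,c in zip(*cv2.connectedComponentsWithStats(m)[2:])][1:]
    for s,c in f(cv2.inRange(hsv,(20,120,60),(32,255,255))):
        if s[4]>100: print("yellow",s,w(p,c,.03))
    for s,c in f(cv2.inRange(hsv,(0,110,50),(8,255,255))|cv2.inRange(hsv,(172,110,50),(180,255,255))):
        if s[4]>60: print("red",s,w(p,[s[0]+s[2]/2-.5,s[1]+s[3]/2-.5],.002))
    return im
E
python3 - <<'E'
from h import *
print(manip.get_obs()['position']); im=markerchk(); cv2.imwrite("pics/m2.png",im[:,:,::-1])
E
```

```text
[0.473  0.0357 0.2091]
yellow [ 298  155   46   49 1172] [[0.4758 0.037  0.03  ]]
red [ 284  137   78   75 1535] [[0.4782 0.0353 0.002 ]]
```

View pics/m2.png

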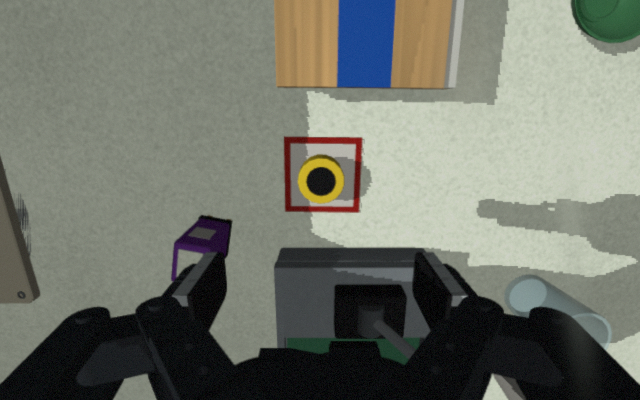

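Marker is about 3 mm off the square's centre, which is good. Now to relay 4.

```bash
python3 - <<'E'
from h import *
r=toolR(-.023); rows([((.5045,-.171,.21),r),((.5045,-.171,.18),r)])
E
```

```text
deg [-0.3  -0.55 -0.2 ] m [0.0334 0.2062 0.0061]
deg [-0.3  -0.55 -0.2 ] m [0.0331 0.2063 0.0361]
```

Request:
move_arm([
  [0, 0, 0, 0.033, 0.206, 0.0, 0.084],
  [0, 0, 0, 0.033, 0.206, 0.0, 0.084],
  [0, 0, 0, 0.033, 0.206, 0.0, 0.084],
  [0, 0, 0, 0.033, 0.206, 0.0, 0.084],
  [0, 0, 0, 0.033, 0.206, 0.0, 0.084],
  [0, 0, 0, 0.033, 0.206, 0.036, 0.084],
  [0, 0, 0, 0.033, 0.206, 0.036, 0.084],
  [0, 0, 0, 0.033, 0.206, 0.036, 0.084],
  [0, 0, 0, 0.033, 0.206, 0.036, 0.084],
])

```text
clock: 9.4
position: [0.5018, -0.1702, 0.1721]
ee_rot: [1.0, -0.012, 0.001, -0.001]
ft_force: [-0.0, -0.2, 0.1]
grip_width: 0.99
```

```bash
python3 - <<'E'
from h import *
p=cams.camera_params("wrist"); o=manip.get_obs(); print(o['position'],R.from_quat(o['ee_rot']).as_matrix()[:,0],o['ft_force'])
im=cams.camera("wrist"); cv2.imwrite("pics/r4.png",im[:,:,::-1])
print(proj(p,[[.5045,-.1708,.135],[.5025,-.2355,.135]]))
E
```

```text
[ 0.5018 -0.1702  0.1721] [ 0.9997 -0.0241  0.0015] [-0.0014 -0.1714  0.1344]
[[321.0022 230.4507]
 [320.1801 323.1446]]
```

View pics/r4.png

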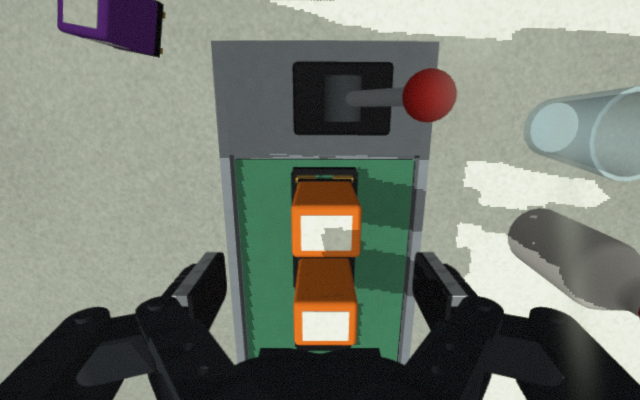

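Relay 4's top centre is at (326,231) against an expected (321,230), so about +3 mm in x. I'll descend and grip.

Request:
move_arm([
  [0, 0, 0, 0.005, 0.0005, 0.03, 0.084],
  [0, 0, 0, 0.005, 0.0005, 0.06, 0.084],
  [0, 0, 0, 0.005, 0.0005, 0.091, 0.084],
  [0, 0, 0, 0.005, 0.0005, 0.091, 0.084],
  [0, 0, 0, 0.005, 0.0005, 0.091, 0.03],
  [0, 0, 0, 0.005, 0.0005, 0.091, 0.03],
  [0, 0, 0, 0.005, 0.0005, 0.091, 0.03],
  [0, 0, 0, 0.005, 0.0005, 0.091, 0.03],
  [0, 0, 0, 0.005, 0.0005, 0.091, 0.03],
  [0, 0, 0, 0.005, 0.0005, 0.091, 0.03],
], grip_force=70)

```text
clock: 10.45
position: [0.5065, -0.1713, 0.0817]
ee_rot: [1.0, -0.012, 0.001, -0.001]
ft_force: [-6.4, 1.8, 13.5]
grip_width: 0.484
```

```bash
python3 - <<'E'
from h import *
o=manip.get_obs(); print(o['position'],o['ft_force'],o['torque'],o['grip_width']*85.4, R.from_quat(o['ee_rot']).as_matrix())
# rock rows: relay frame in tool coords: pins at tool (±.015, zt) ; zt = TCP z .081 - (.048+.006)
zt=.027
P=np.array
def step(T,side,a):
    # rotate by a about tool-y axis, about current pose of pin side
    piv=T[1]+T[0].apply([side*.015,0,zt]); D=R.from_rotvec([0,a,0])
    Rn=D*T[0]; return (Rn, piv-Rn.apply([side*.015,0,zt]))
T=(R.identity(),np.zeros(3))
for side,a in ((1,.14),(-1,-.28),(1,.28),(-1,-.14)):
    T=step(T,side,a); print(side,a,np.degrees(T[0].as_rotvec()).round(2),T[1].round(4), [ (T[1]+T[0].apply([s*.015,0,zt]))[2].round(4) for s in (-1,1)])
E
```

```text
[ 0.5065 -0.1713  0.0817] [-6.4084  1.8374 13.5275] [0.3993 1.7166 0.0945] 41.37196178658538 [[ 0.9997 -0.0249  0.0012]
 [-0.0249 -0.9997  0.0022]
 [ 0.0012 -0.0022 -1.    ]]
1 0.14 [0.   8.02 0.  ] [-0.0036  0.      0.0024] [np.float64(0.0312), np.float64(0.027)]
-1 -0.28 [ 0.   -8.02  0.  ] [0.0039 0.     0.0065] [np.float64(0.0312), np.float64(0.0354)]
1 0.28 [0.   8.02 0.  ] [-0.0036  0.      0.0107] [np.float64(0.0396), np.float64(0.0354)]
-1 -0.14 [0. 0. 0.] [0.0003 0.     0.0126] [np.float64(0.0396), np.float64(0.0396)]
```

```bash
cat > rock.py <<'E'
from h import *
zt=.027
def seq(strokes,n=3):
    T=(R.identity(),np.zeros(3))
    for side,a in strokes:
        print("pivot",side,a)
        piv=T[1]+T[0].apply([side*.015,0,zt])
        for k in range(1,n+1):
            Rn=R.from_rotvec([0,a*k/n,0])*T[0]; t=piv-Rn.apply([side*.015,0,zt])
            print("  ",[float(x) for x in np.r_[np.degrees(Rn.as_rotvec()).round(1)+0,t.round(4)+0]])
        T=(Rn,t)
if __name__=="__main__": seq(((1,-.14),(-1,.28),(1,-.28),(-1,.28),(1,-.14)),4)
E
python3 rock.py
```

```text
pivot 1 -0.14
   [0.0, -2.0, 0.0, 0.001, 0.0, -0.0005]
   [0.0, -4.0, 0.0, 0.0019, 0.0, -0.001]
   [0.0, -6.0, 0.0, 0.0029, 0.0, -0.0014]
   [0.0, -8.0, 0.0, 0.0039, 0.0, -0.0018]
pivot -1 0.28
   [0.0, -4.0, 0.0, 0.0021, 0.0, -0.0031]
   [0.0, 0.0, 0.0, 0.0003, 0.0, -0.0042]
   [0.0, 4.0, 0.0, -0.0016, 0.0, -0.0052]
   [0.0, 8.0, 0.0, -0.0036, 0.0, -0.006]
pivot 1 -0.28
   [0.0, 4.0, 0.0, -0.0019, 0.0, -0.0073]
   [0.0, 0.0, 0.0, 0.0, 0.0, -0.0084]
   [0.0, -4.0, 0.0, 0.0019, 0.0, -0.0094]
   [0.0, -8.0, 0.0, 0.0039, 0.0, -0.0102]
pivot -1 0.28
   [0.0, -4.0, 0.0, 0.0021, 0.0, -0.0114]
   [0.0, 0.0, 0.0, 0.0003, 0.0, -0.0126]
   [0.0, 4.0, 0.0, -0.0016, 0.0, -0.0135]
   [0.0, 8.0, 0.0, -0.0036, 0.0, -0.0144]
pivot 1 -0.14
   [0.0, 6.0, 0.0, -0.0027, 0.0, -0.015]
   [0.0, 4.0, 0.0, -0.0019, 0.0, -0.0156]
   [0.0, 2.0, 0.0, -0.0009, 0.0, -0.0162]
   [0.0, 0.0, 0.0, 0.0, 0.0, -0.0167]
```

Request:
move_arm([
  [0, -2, 0, 0.001, 0, -0.001, 0.03],
  [0, -4, 0, 0.0019, 0, -0.0018, 0.03],
  [0, -6, 0, 0.0029, 0, -0.0024, 0.03],
  [0, -8, 0, 0.0039, 0, -0.0028, 0.03],
  [0, -8, 0, 0.0039, 0, -0.0028, 0.03],
  [0, -8, 0, 0.0039, 0, -0.0028, 0.03],
])

```text
clock: 11.05
position: [0.5099, -0.1714, 0.0832]
ee_rot: [0.998, -0.012, -0.069, -0.002]
ft_force: [-3.2, 0.8, 2.8]
grip_width: 0.48
```

```bash
cat > st.py <<'E'
from h import *
o=manip.get_obs(); M=R.from_quat(o['ee_rot']); d=(toolR(-.025).inv()*M).as_rotvec()
print(o['clock'],"pos",o['position'],"F",o['ft_force'],"T",o['torque'],"w",o['grip_width']*85.4,"rot",d)
zt=.027
for s in (-1,1): print("pin",s,o['position']+M.apply([s*.015,0,zt]))
E
python3 st.py
```

```text
11.05 pos [ 0.5099 -0.1714  0.0832] F [-3.2344  0.7802  2.8093] T [0.1774 0.8993 0.0851] w 41.033684245143995 rot [ 0.0014 -0.1389  0.    ]
pin -1 [ 0.4914 -0.1709  0.0585]
pin 1 [ 0.5211 -0.1716  0.0544]
```

```bash
python3 -c "
from rock import *
seq(((-1,.28),),5);seq(((1,-.28),),5);seq(((1,-.14),),3);seq(((-1,.14),),3)"
```

```text
pivot -1 0.28
   [0.0, 3.2, 0.0, -0.0015, 0.0, -0.0008]
   [0.0, 6.4, 0.0, -0.0031, 0.0, -0.0015]
   [0.0, 9.6, 0.0, -0.0047, 0.0, -0.0021]
   [0.0, 12.8, 0.0, -0.0064, 0.0, -0.0027]
   [0.0, 16.0, 0.0, -0.008, 0.0, -0.0031]
pivot 1 -0.28
   [0.0, -3.2, 0.0, 0.0015, 0.0, -0.0008]
   [0.0, -6.4, 0.0, 0.0031, 0.0, -0.0015]
   [0.0, -9.6, 0.0, 0.0047, 0.0, -0.0021]
   [0.0, -12.8, 0.0, 0.0064, 0.0, -0.0027]
   [0.0, -16.0, 0.0, 0.008, 0.0, -0.0031]
pivot 1 -0.14
   [0.0, -2.7, 0.0, 0.0013, 0.0, -0.0007]
   [0.0, -5.3, 0.0, 0.0026, 0.0, -0.0013]
   [0.0, -8.0, 0.0, 0.0039, 0.0, -0.0018]
pivot -1 0.14
   [0.0, 2.7, 0.0, -0.0013, 0.0, -0.0007]
   [0.0, 5.3, 0.0, -0.0026, 0.0, -0.0013]
   [0.0, 8.0, 0.0, -0.0039, 0.0, -0.0018]
```

Request:
move_arm([
  [0, 3.2, 0, -0.0015, 0, -0.0012, 0.03],
  [0, 6.4, 0, -0.0031, 0, -0.002, 0.03],
  [0, 9.6, 0, -0.0047, 0, -0.0027, 0.03],
  [0, 12.8, 0, -0.0064, 0, -0.0034, 0.03],
  [0, 16, 0, -0.008, 0, -0.0038, 0.03],
  [0, 16, 0, -0.008, 0, -0.0038, 0.03],
  [0, 16, 0, -0.008, 0, -0.0038, 0.03],
])

```text
clock: 11.75
position: [0.5018, -0.1711, 0.0874]
ee_rot: [0.998, -0.013, 0.069, -0.0]
ft_force: [-1.7, -2.5, -10.0]
grip_width: 0.482
```

```bash
python3 st.py
```

```text
11.75 pos [ 0.5018 -0.1711  0.0874] F [-1.6565 -2.466  -9.9781] T [-0.6452  0.8293 -0.2035] w 41.1764052363161 rot [0.0019 0.1384 0.0006]
pin -1 [ 0.4907 -0.1708  0.0586]
pin 1 [ 0.5204 -0.1715  0.0627]
```

Request:
move_arm([
  [0, -3.2, 0, 0.0015, 0, -0.0008, 0.03],
  [0, -6.4, 0, 0.0031, 0, -0.0015, 0.03],
  [0, -9.6, 0, 0.0047, 0, -0.0021, 0.03],
  [0, -12.8, 0, 0.0064, 0, -0.0027, 0.03],
  [0, -16, 0, 0.008, 0, -0.0031, 0.03],
  [0, -16, 0, 0.008, 0, -0.0031, 0.03],
  [0, -16, 0, 0.008, 0, -0.0031, 0.03],
])

```text
clock: 12.45
position: [0.5116, -0.1713, 0.0915]
ee_rot: [0.998, -0.012, -0.069, -0.001]
ft_force: [5.1, -2.5, -8.3]
grip_width: 0.483
```

```bash
python3 st.py
```

```text
12.45 pos [ 0.5116 -0.1713  0.0915] F [ 5.0566 -2.5085 -8.3308] T [-0.5832 -1.516   0.0353] w 41.24451879519414 rot [ 0.0002 -0.1379 -0.0007]
pin -1 [ 0.493  -0.1708  0.0668]
pin 1 [ 0.5227 -0.1716  0.0627]
```

Request:
move_arm([
  [0, 3.2, 0, -0.0015, 0, -0.0008, 0.03],
  [0, 6.4, 0, -0.0031, 0, -0.0015, 0.03],
  [0, 9.6, 0, -0.0047, 0, -0.0021, 0.03],
  [0, 12.8, 0, -0.0064, 0, -0.0027, 0.03],
  [0, 16, 0, -0.008, 0, -0.0031, 0.03],
  [0, 16, 0, -0.008, 0, -0.0031, 0.03],
  [0, 16, 0, -0.008, 0, -0.0031, 0.03],
])

```text
clock: 13.15
position: [0.5031, -0.1704, 0.0965]
ee_rot: [0.997, -0.012, 0.07, -0.001]
ft_force: [0.1, -0.3, -1.5]
grip_width: 0.487
```

```bash
python3 st.py
```

```text
13.15 pos [ 0.5031 -0.1704  0.0965] F [ 0.072  -0.3262 -1.5444] T [0.075  0.1828 0.0002] w 41.61829227634478 rot [ 0.0029  0.1403 -0.0004]
pin -1 [ 0.492  -0.17    0.0677]
pin 1 [ 0.5217 -0.1708  0.0719]
```

Force shows only the relay's weight, so relay 4 is free. I'll lift, level and carry it.

Request:
move_arm([
  [0, 0, 0, 0.0028, 0, -0.0198, 0.03],
  [0, -4, 0, 0.0084, 0, -0.06, 0.03],
  [0, -8, 0, 0.0168, 0, -0.1, 0.03],
  [0, -8, 0, 0.021, 0, -0.139, 0.03],
  [0, -8, 0, 0.021, 0, -0.139, 0.03],
  [0, -8, 0, 0.021, 0, -0.139, 0.03],
])

```text
clock: 13.75
position: [0.5049, -0.171, 0.2369]
ee_rot: [1.0, -0.012, 0.0, -0.001]
ft_force: [0.6, -0.9, -3.1]
grip_width: 0.485
```

```bash
python3 - <<'E'
from h import *
exec(open('st.py').read())
r=toolR(-.0287); rows([((.5194,.3285,.23),r),((.5194,.3285,.11),r)])
E
```

```text
13.75 pos [ 0.5049 -0.171   0.2369] F [ 0.6042 -0.9481 -3.0781] T [0.0313 0.0202 0.0123] w 41.40853439020804 rot [ 0.0011  0.0009 -0.0007]
pin -1 [ 0.49   -0.1706  0.2099]
pin 1 [ 0.52   -0.1713  0.2099]
deg [-0.06 -0.05  0.25] m [ 0.0023 -0.4997  0.0074]
deg [-0.06 -0.05  0.25] m [ 0.0022 -0.4996  0.1274]
```

Request:
move_arm([
  [0, 0, 0, 0.002, -0.4995, 0, 0.03],
  [0, 0, 0, 0.002, -0.4995, 0, 0.03],
  [0, 0, 0, 0.002, -0.4995, 0, 0.03],
  [0, 0, 0, 0.002, -0.4995, 0, 0.03],
  [0, 0, 0, 0.002, -0.4995, 0, 0.03],
  [0, 0, 0, 0.002, -0.4995, 0, 0.03],
  [0, 0, 0, 0.002, -0.4995, 0, 0.03],
  [0, 0, 0, 0.002, -0.4995, 0, 0.03],
  [0, 0, 0, 0.002, -0.4995, 0, 0.03],
  [0, 0, 0, 0.002, -0.4995, 0, 0.03],
])

```text
clock: 14.75
position: [0.5175, 0.3301, 0.2351]
ee_rot: [1.0, -0.012, -0.001, 0.0]
ft_force: [1.1, -0.2, -1.5]
grip_width: 0.482
```

Request:
move_arm([
  [0, 0, 0, 0, 0, 0.04, 0.03],
  [0, 0, 0, 0, 0, 0.08, 0.03],
  [0, 0, 0, 0, 0, 0.11, 0.03],
  [0, 0, 0, 0, 0, 0.11, 0.03],
  [0, 0, 0, 0, 0, 0.11, 0.03],
])

```text
clock: 15.25
position: [0.5184, 0.3278, 0.1267]
ee_rot: [1.0, -0.013, -0.001, 0.0]
ft_force: [-0.0, -0.0, -0.5]
grip_width: 0.486
```

```bash
python3 - <<'E'
from h import *
exec(open('st.py').read())
im=cams.camera("wrist")[:,:,::-1]; p=cams.camera_params('side'); s=cams.camera("side")[:,:,::-1]
cv2.imwrite("pics/p4.png",np.hstack([cv2.resize(im,(480,300)),cv2.resize(s[100:220,200:328],(320,300),interpolation=2)]))
E
```

```text
15.25 pos [0.5184 0.3278 0.1267] F [-0.0273 -0.0268 -0.4824] T [ 0.0359 -0.072   0.0129] w 41.50759332220527 rot [-0.0002 -0.0012  0.0003]
pin -1 [0.5033 0.3282 0.0997]
pin 1 [0.5333 0.3274 0.0997]
```

View pics/p4.png

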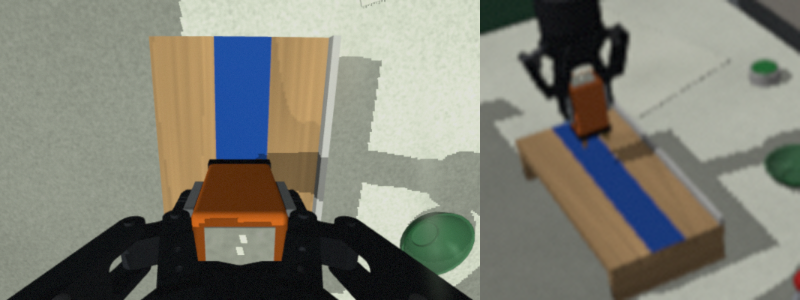

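Relay hangs upright over the stripe (foot centre at px 239, stripe at 242). I'll lower it, moving +1 mm in x.

Request:
move_arm([
  [0, 0, 0, 0.0015, 0, 0.015, 0.03],
  [0, 0, 0, 0.0015, 0, 0.027, 0.03],
  [0, 0, 0, 0.0015, 0, 0.031, 0.03],
  [0, 0, 0, 0.0015, 0, 0.032, 0.03],
  [0, 0, 0, 0.0015, 0, 0.032, 0.03],
])

```text
clock: 15.85
position: [0.5202, 0.3281, 0.0951]
ee_rot: [1.0, -0.013, 0.0, -0.001]
ft_force: [0.7, 0.1, -1.0]
grip_width: 0.482
```

```bash
python3 st.py
```

```text
15.85 pos [0.5202 0.3281 0.0951] F [ 0.7172  0.1007 -1.0441] T [-0.0121  0.0362 -0.0212] w 41.16542948891533 rot [0.0011 0.0003 0.0001]
pin -1 [0.5052 0.3285 0.068 ]
pin 1 [0.5352 0.3278 0.0681]
```

Request:
move_arm([
  [0, 0, 0, 0, 0, 0.001, 0.03],
  [0, 0, 0, 0, 0, 0.002, 0.03],
  [0, 0, 0, 0, 0, 0.002, 0.03],
])

```text
clock: 16.15
position: [0.5204, 0.3284, 0.094]
ee_rot: [1.0, -0.012, 0.0, -0.001]
ft_force: [-1.8, -1.0, 3.7]
grip_width: 0.488
```

```bash
python3 st.py
```

```text
16.15 pos [0.5204 0.3284 0.094 ] F [-1.7701 -0.9806  3.7334] T [-0.2152  0.3946  0.0059] w 41.69385846860578 rot [ 0.0021  0.0009 -0.    ]
pin -1 [0.5055 0.3288 0.067 ]
pin 1 [0.5355 0.328  0.067 ]
```

Request:
move_arm([
  [0, 0, 0, 0, 0, 0, 0.084],
  [0, 0, 0, 0, 0, 0, 0.084],
  [0, 0, 0, 0, 0, 0, 0.084],
  [0, 0, 0, 0, 0, 0, 0.084],
  [0, 0, 0, 0, 0, -0.05, 0.084],
  [0, 0, 0, 0, 0, -0.1, 0.084],
  [0, 0, 0, 0, 0, -0.135, 0.084],
  [0, 0, 0, 0, 0, -0.135, 0.084],
])

```text
clock: 16.95
position: [0.5223, 0.3289, 0.2338]
ee_rot: [1.0, -0.013, 0.003, -0.003]
ft_force: [0.2, -0.1, -0.3]
grip_width: 0.982
```

```bash
python3 - <<'E'
from h import *
exec(open('st.py').read())
im=cams.camera("wrist")[:,:,::-1]; cv2.imwrite("pics/p4b.png",cv2.resize(im,(480,300)))
markerchk("top")
r=toolR(-.025); rows([((.505,-.236,.23),r),((.505,-.236,.17),r),((.505,-.236,.0815),r)])
E
```

```text
16.95 pos [0.5223 0.3289 0.2338] F [ 0.1936 -0.0782 -0.2617] T [-0.0145 -0.0342 -0.0344] w 83.89602378952426 rot [0.007  0.0067 0.0003]
pin -1 [0.5075 0.3295 0.2067]
pin 1 [0.5375 0.3287 0.2069]
yellow [273 229  21  21 188] [[0.4742 0.0366 0.03  ]]
red [400 113  13  15 153] [[ 0.7743 -0.2635  0.002 ]]
red [336 193  11  12 104] [[ 0.5747 -0.1013  0.002 ]]
red [267 221  16  27 106] [[0.4865 0.06   0.002 ]]
deg [-0.14 -0.07  0.01] m [-0.0013  0.5644 -0.0028]
deg [-0.14 -0.07  0.01] m [-0.0014  0.5646  0.0572]
deg [-0.14 -0.07  0.01] m [-0.0015  0.5648  0.1457]
```

View pics/p4b.png

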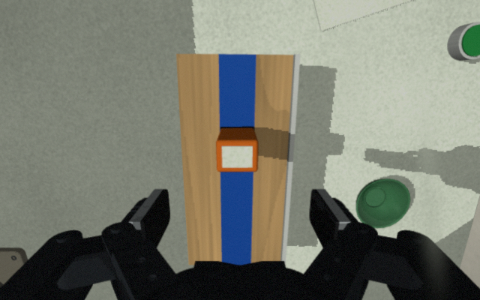

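Relay 4 stands square on the stripe's middle. Next relay 3.

Request:
move_arm([
  [0, 0, 0, 0, 0.25, 0, 0.084],
  [0, 0, 0, 0, 0.25, 0, 0.084],
  [0, 0, 0, 0, 0.25, 0, 0.084],
  [0, 0, 0, 0, 0.25, 0, 0.084],
  [0, 0, 0, 0, 0.25, 0, 0.084],
  [0, 0, 0, 0, 0.5, 0, 0.084],
  [0, 0, 0, 0, 0.5, 0, 0.084],
  [0, 0, 0, 0, 0.5, 0, 0.084],
  [0, 0, 0, 0, 0.5, 0, 0.084],
  [0, 0, 0, 0, 0.5, 0, 0.084],
])

```text
clock: 18.05
position: [0.5066, -0.1733, 0.2263]
ee_rot: [1.0, -0.012, -0.001, -0.001]
ft_force: [2.1, 0.3, -0.2]
grip_width: 0.986
```

Request:
move_arm([
  [0, 0, 0, 0, 0.064, 0, 0.084],
  [0, 0, 0, 0, 0.064, 0.03, 0.084],
  [0, 0, 0, 0, 0.064, 0.05, 0.084],
  [0, 0, 0, 0, 0.064, 0.05, 0.084],
  [0, 0, 0, 0, 0.064, 0.05, 0.084],
])

```text
clock: 18.55
position: [0.5057, -0.2353, 0.1769]
ee_rot: [1.0, -0.012, -0.001, -0.001]
ft_force: [0.7, -0.4, -0.0]
grip_width: 0.98
```

```bash
cat > hov.py <<'E'
from h import *
import sys
exec(open('st.py').read())
tx,ty=map(float,sys.argv[1:3])
p=cams.camera_params('wrist'); im=cams.camera("wrist"); hsv=cv2.cvtColor(im,cv2.COLOR_RGB2HSV)
m=cv2.inRange(hsv,(5,150,120),(20,255,255))
# bright orange rim of relay tops -> components
n,l,s,c=cv2.connectedComponentsWithStats(m)
for i in range(1,n):
    if s[i,4]>200: 
        cx=s[i,0]+s[i,2]/2-.5; cy=s[i,1]+s[i,3]/2-.5; print(s[i],w(p,[cx,cy],.135))
print("exp px",proj(p,[tx,ty,.135]))
rows([((tx,ty,.0815),toolR(-.025))])
E
python3 hov.py .505 -.236
```

```text
18.55 pos [ 0.5057 -0.2353  0.1769] F [ 0.7221 -0.3874 -0.0123] T [-0.0048  0.0148 -0.0726] w 83.70653753888602 rot [ 0.0013 -0.0015 -0.0004]
pin -1 [ 0.4906 -0.2349  0.1499]
pin 1 [ 0.5206 -0.2356  0.1499]
[ 283  191   68   63 1671] [[ 0.5056 -0.2322  0.135 ]]
exp px [[315.6853 227.8309]]
deg [-0.07 -0.01  0.04] m [-0.0012  0.0008  0.0962]
```

Request:
move_arm([
  [0, 0, 0, 0, 0.0007, 0.03, 0.084],
  [0, 0, 0, 0, 0.0007, 0.06, 0.084],
  [0, 0, 0, 0, 0.0007, 0.0955, 0.084],
  [0, 0, 0, 0, 0.0007, 0.0955, 0.084],
  [0, 0, 0, 0, 0.0007, 0.0955, 0.03],
  [0, 0, 0, 0, 0.0007, 0.0955, 0.03],
  [0, 0, 0, 0, 0.0007, 0.0955, 0.03],
  [0, 0, 0, 0, 0.0007, 0.0955, 0.03],
  [0, 0, 0, 0, 0.0007, 0.0955, 0.03],
  [0, 0, 0, 0, 0.0007, 0.0955, 0.03],
])

```text
clock: 19.6
position: [0.5055, -0.2368, 0.0839]
ee_rot: [1.0, -0.013, 0.0, -0.001]
ft_force: [-9.3, 2.7, 14.2]
grip_width: 0.482
```

```bash
python3 st.py
```

```text
19.6 pos [ 0.5055 -0.2368  0.0839] F [-9.3499  2.712  14.1655] T [0.5195 2.1628 0.0736] w 41.160683862200486 rot [0.0022 0.0002 0.0006]
pin -1 [ 0.4906 -0.2364  0.0569]
pin 1 [ 0.5205 -0.2372  0.0569]
```

Request:
move_arm([
  [0, -2, 0, 0.001, 0, -0.001, 0.03],
  [0, -4, 0, 0.0019, 0, -0.0018, 0.03],
  [0, -6, 0, 0.0029, 0, -0.0024, 0.03],
  [0, -8, 0, 0.0039, 0, -0.0028, 0.03],
  [0, -8, 0, 0.0039, 0, -0.0028, 0.03],
  [0, -8, 0, 0.0039, 0, -0.0028, 0.03],
])

```text
clock: 20.2
position: [0.5094, -0.2369, 0.0855]
ee_rot: [0.997, -0.013, -0.07, -0.001]
ft_force: [-4.4, -1.4, -0.1]
grip_width: 0.485
```

```bash
python3 st.py
```

```text
20.2 pos [ 0.5094 -0.2369  0.0855] F [-4.3616 -1.3714 -0.1152] T [-0.0849  0.863   0.0737] w 41.437214260508235 rot [ 0.001  -0.1403  0.0002]
pin -1 [ 0.4908 -0.2364  0.0608]
pin 1 [ 0.5205 -0.2371  0.0566]
```

Same behaviour as relay 4. Stroke 2.

Request:
move_arm([
  [0, 3.2, 0, -0.0015, 0, -0.001, 0.03],
  [0, 6.4, 0, -0.0031, 0, -0.0018, 0.03],
  [0, 9.6, 0, -0.0047, 0, -0.0025, 0.03],
  [0, 12.8, 0, -0.0064, 0, -0.0032, 0.03],
  [0, 16, 0, -0.008, 0, -0.0036, 0.03],
  [0, 16, 0, -0.008, 0, -0.0036, 0.03],
  [0, 16, 0, -0.008, 0, -0.0036, 0.03],
])

```text
clock: 20.9
position: [0.5013, -0.2366, 0.0894]
ee_rot: [0.998, -0.013, 0.069, 0.0]
ft_force: [-5.4, -4.0, -8.1]
grip_width: 0.482
```

```bash
python3 st.py
```

```text
20.9 pos [ 0.5013 -0.2366  0.0894] F [-5.4024 -4.0174 -8.147 ] T [-0.9312  1.408  -0.2451] w 41.18570004186827 rot [0.0016 0.1375 0.0009]
pin -1 [ 0.4902 -0.2363  0.0606]
pin 1 [ 0.5199 -0.2371  0.0647]
```

Request:
move_arm([
  [0, -3.2, 0, 0.0015, 0, -0.0008, 0.03],
  [0, -6.4, 0, 0.0031, 0, -0.0015, 0.03],
  [0, -9.6, 0, 0.0047, 0, -0.0021, 0.03],
  [0, -12.8, 0, 0.0064, 0, -0.0027, 0.03],
  [0, -16, 0, 0.008, 0, -0.0031, 0.03],
  [0, -16, 0, 0.008, 0, -0.0031, 0.03],
  [0, -16, 0, 0.008, 0, -0.0031, 0.03],
])

```text
clock: 21.6
position: [0.5111, -0.2365, 0.0935]
ee_rot: [0.998, -0.012, -0.069, -0.001]
ft_force: [3.1, -2.4, -6.9]
grip_width: 0.48
```

```bash
python3 st.py
```

```text
21.6 pos [ 0.5111 -0.2365  0.0935] F [ 3.0896 -2.3988 -6.9159] T [-0.65   -0.9922  0.0486] w 41.00531061197043 rot [ 0.0003 -0.1385 -0.0007]
pin -1 [ 0.4925 -0.2361  0.0688]
pin 1 [ 0.5222 -0.2368  0.0647]
```

Request:
move_arm([
  [0, 3.2, 0, -0.0015, 0, -0.0008, 0.03],
  [0, 6.4, 0, -0.0031, 0, -0.0015, 0.03],
  [0, 9.6, 0, -0.0047, 0, -0.0021, 0.03],
  [0, 12.8, 0, -0.0064, 0, -0.0027, 0.03],
  [0, 16, 0, -0.008, 0, -0.0031, 0.03],
  [0, 16, 0, -0.008, 0, -0.0031, 0.03],
  [0, 16, 0, -0.008, 0, -0.0031, 0.03],
])

```text
clock: 22.3
position: [0.503, -0.2357, 0.0985]
ee_rot: [0.997, -0.012, 0.07, -0.0]
ft_force: [0.5, -0.1, -0.9]
grip_width: 0.487
```

```bash
python3 st.py
```

```text
22.3 pos [ 0.503  -0.2357  0.0985] F [ 0.4828 -0.0773 -0.8755] T [-0.031   0.1807 -0.0337] w 41.62464779312854 rot [ 0.0027  0.1407 -0.0002]
pin -1 [ 0.492  -0.2353  0.0697]
pin 1 [ 0.5217 -0.2361  0.0739]
```

Relay 3 is free (weight only). Lift and carry.

Request:
move_arm([
  [0, 0, 0, 0.0028, 0, -0.0198, 0.03],
  [0, -4, 0, 0.0084, 0, -0.06, 0.03],
  [0, -8, 0, 0.0168, 0, -0.1, 0.03],
  [0, -8, 0, 0.021, 0, -0.139, 0.03],
  [0, -8, 0, 0.021, 0, -0.139, 0.03],
  [0, -8, 0, 0.021, 0, -0.139, 0.03],
])

```text
clock: 22.9
position: [0.5048, -0.2363, 0.2388]
ee_rot: [1.0, -0.012, 0.001, -0.0]
ft_force: [0.6, -0.2, -2.2]
grip_width: 0.481
```

Request:
move_arm([
  [0, 0, 0, 0.001, -0.514, 0, 0.03],
  [0, 0, 0, 0.001, -0.514, 0, 0.03],
  [0, 0, 0, 0.001, -0.514, 0, 0.03],
  [0, 0, 0, 0.001, -0.514, 0, 0.03],
  [0, 0, 0, 0.001, -0.514, 0, 0.03],
  [0, 0, 0, 0.001, -0.514, 0, 0.03],
  [0, 0, 0, 0.001, -0.514, 0, 0.03],
  [0, 0, 0, 0.001, -0.514, 0, 0.03],
  [0, 0, 0, 0.001, -0.514, 0, 0.03],
  [0, 0, 0, 0.001, -0.514, 0, 0.03],
])

```text
clock: 23.9
position: [0.5163, 0.2655, 0.2373]
ee_rot: [1.0, -0.012, -0.001, -0.0]
ft_force: [0.3, -0.7, -1.5]
grip_width: 0.486
```

Request:
move_arm([
  [0, 0, 0, 0, 0, 0, 0.03],
  [0, 0, 0, 0, 0, 0, 0.03],
  [0, 0, 0, 0, 0, 0, 0.03],
])

```text
clock: 24.2
position: [0.5173, 0.2621, 0.2379]
ee_rot: [1.0, -0.013, -0.001, 0.0]
ft_force: [-0.8, -0.3, -1.2]
grip_width: 0.481
```

```bash
python3 - <<'E'
from h import *
exec(open('st.py').read())
rows([((.5195,.2783,.098),toolR(-.025))])
E
```

```text
24.2 pos [0.5173 0.2621 0.2379] F [-0.8263 -0.299  -1.1815] T [ 0.025  -0.0175  0.0261] w 41.099998529961894 rot [-0.0003 -0.001   0.0012]
pin -1 [0.5022 0.2625 0.2109]
pin 1 [0.5322 0.2617 0.2109]
deg [ 0.02  0.06 -0.07] m [ 0.002  -0.0163  0.1399]
```

Request:
move_arm([
  [0, 0, 0, 0.002, -0.0163, 0.02, 0.03],
  [0, 0, 0, 0.002, -0.0163, 0.06, 0.03],
  [0, 0, 0, 0.002, -0.0163, 0.1, 0.03],
  [0, 0, 0, 0.002, -0.0163, 0.13, 0.03],
  [0, 0, 0, 0.002, -0.0163, 0.138, 0.03],
  [0, 0, 0, 0.002, -0.0163, 0.1405, 0.03],
  [0, 0, 0, 0.002, -0.0163, 0.1405, 0.03],
  [0, 0, 0, 0.002, -0.0163, 0.1405, 0.03],
])

```text
clock: 25.0
position: [0.5209, 0.2801, 0.1002]
ee_rot: [1.0, -0.013, 0.001, -0.002]
ft_force: [-0.0, -0.2, -0.7]
grip_width: 0.482
```

```bash
python3 st.py
```

```text
25.0 pos [0.5209 0.2801 0.1002] F [-0.0336 -0.2486 -0.7004] T [ 0.0618 -0.0232  0.026 ] w 41.18654914182559 rot [0.0031 0.0024 0.0003]
pin -1 [0.5059 0.2805 0.0732]
pin 1 [0.5359 0.2798 0.0733]
```

Request:
move_arm([
  [0, 0, 0, -0.001, 0, 0.001, 0.03],
  [0, 0, 0, -0.001, 0, 0.002, 0.03],
  [0, 0, 0, -0.001, 0, 0.003, 0.03],
  [0, 0, 0, -0.001, 0, 0.0035, 0.03],
  [0, 0, 0, -0.001, 0, 0.0035, 0.03],
])

```text
clock: 25.5
position: [0.519, 0.2801, 0.0961]
ee_rot: [1.0, -0.012, 0.0, -0.001]
ft_force: [-3.9, -0.8, 9.7]
grip_width: 0.48
```

Contact. I'll release, lift, and start towards relay 1.

Request:
move_arm([
  [0, 0, 0, 0, 0, -0.0005, 0.03],
  [0, 0, 0, 0, 0, -0.0005, 0.084],
  [0, 0, 0, 0, 0, -0.0005, 0.084],
  [0, 0, 0, 0, 0, -0.0005, 0.084],
  [0, 0, 0, 0, 0, -0.0005, 0.084],
  [0, 0, 0, 0, 0, -0.05, 0.084],
  [0, 0, 0, 0, 0, -0.1, 0.084],
  [0, 0, 0, 0, 0, -0.135, 0.084],
  [0, 0, 0, 0, 0, -0.135, 0.084],
])

```text
clock: 26.4
position: [0.5211, 0.2804, 0.2353]
ee_rot: [1.0, -0.013, 0.003, -0.003]
ft_force: [0.1, 0.4, 0.0]
grip_width: 0.983
```

```bash
python3 - <<'E'
from h import *
exec(open('st.py').read())
im=cams.camera("wrist")[:,:,::-1]; cv2.imwrite("pics/p3.png",cv2.resize(im,(480,300)))
markerchk("top")
r=toolR(-.025); rows([((.502,-.366,.23),r)])
E
```

```text
26.4 pos [0.5211 0.2804 0.2353] F [0.1293 0.4112 0.0171] T [-0.0145 -0.0217  0.0096] w 83.96836668427117 rot [0.0066 0.0066 0.0003]
pin -1 [0.5062 0.281  0.2082]
pin 1 [0.5362 0.2802 0.2084]
yellow [273 229  20  21 201] [[0.474  0.0361 0.03  ]]
red [399 113  14  15 157] [[ 0.7743 -0.2623  0.002 ]]
red [336 193  11  12 107] [[ 0.5747 -0.1013  0.002 ]]
red [267 221  36  36 293] [[0.4758 0.0354 0.002 ]]
deg [-0.14 -0.07  0.01] m [-0.0009  0.646  -0.0012]
```

View pics/p3.png

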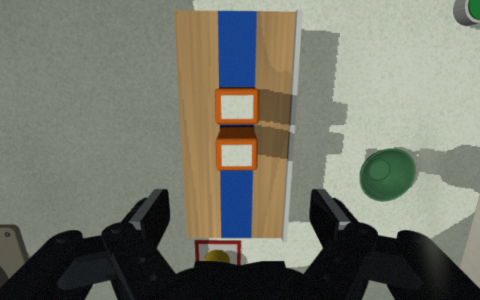

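Two relays stand in line on the stripe and the marker is in place. On to relay 1.

Request:
move_arm([
  [0, 0, 0, 0, 0.45, 0, 0.084],
  [0, 0, 0, 0, 0.45, 0, 0.084],
  [0, 0, 0, 0, 0.45, 0, 0.084],
  [0, 0, 0, 0, 0.45, 0, 0.084],
  [0, 0, 0, 0, 0.45, 0, 0.084],
  [0, 0, 0, 0, 0.45, 0, 0.084],
  [0, 0, 0, 0, 0.45, 0, 0.084],
  [0, 0, 0, 0, 0.45, 0, 0.084],
  [0, 0, 0, 0, 0.45, 0, 0.084],
  [0, 0, 0, 0, 0.45, 0, 0.084],
])

```text
clock: 27.5
position: [0.505, -0.1777, 0.2284]
ee_rot: [1.0, -0.018, -0.001, 0.001]
ft_force: [-0.6, 0.5, 0.4]
grip_width: 0.988
```

Request:
move_arm([
  [0, 0, 0, 0, 0.196, 0, 0.084],
  [0, 0, 0, 0, 0.196, 0, 0.084],
  [0, 0, 0, 0, 0.196, 0, 0.084],
  [0, 0, 0, 0, 0.196, 0, 0.084],
  [0, 0, 0, 0, 0.196, 0.03, 0.084],
  [0, 0, 0, 0, 0.196, 0.05, 0.084],
  [0, 0, 0, 0, 0.196, 0.05, 0.084],
  [0, 0, 0, 0, 0.196, 0.05, 0.084],
  [0, 0, 0, 0, 0.196, 0.05, 0.084],
])

```text
clock: 28.4
position: [0.5031, -0.3661, 0.18]
ee_rot: [1.0, -0.012, 0.001, -0.0]
ft_force: [-0.6, 0.1, 0.6]
grip_width: 0.982
```

```bash
python3 hov.py .502 -.3665
```

```text
28.4 pos [ 0.5031 -0.3661  0.18  ] F [-0.6008  0.1379  0.5998] T [-0.0134  0.0096  0.0757] w 83.8651970051634 rot [ 0.0007  0.0011 -0.0006]
pin -1 [ 0.4882 -0.3657  0.153 ]
pin 1 [ 0.5182 -0.3664  0.153 ]
[ 282  200   67   50 1478] [[ 0.5022 -0.3657  0.135 ]]
exp px [[314.7853 225.648 ]]
deg [-0.04 -0.09  0.04] m [-0.0014  0.0005  0.0986]
```

Request:
move_arm([
  [0, 0, 0, -0.0005, 0.0003, 0.03, 0.084],
  [0, 0, 0, -0.0005, 0.0003, 0.06, 0.084],
  [0, 0, 0, -0.0005, 0.0003, 0.098, 0.084],
  [0, 0, 0, -0.0005, 0.0003, 0.098, 0.084],
  [0, 0, 0, -0.0005, 0.0003, 0.098, 0.03],
  [0, 0, 0, -0.0005, 0.0003, 0.098, 0.03],
  [0, 0, 0, -0.0005, 0.0003, 0.098, 0.03],
  [0, 0, 0, -0.0005, 0.0003, 0.098, 0.03],
  [0, 0, 0, -0.0005, 0.0003, 0.098, 0.03],
  [0, 0, 0, -0.0005, 0.0003, 0.098, 0.03],
])

```text
clock: 29.45
position: [0.5018, -0.3673, 0.0835]
ee_rot: [1.0, -0.013, 0.001, -0.0]
ft_force: [-5.4, 2.9, 12.2]
grip_width: 0.488
```

```bash
python3 st.py
```

```text
29.45 pos [ 0.5018 -0.3673  0.0835] F [-5.3693  2.879  12.2036] T [0.5799 1.6115 0.1441] w 41.70801364731063 rot [0.0007 0.0011 0.0007]
pin -1 [ 0.4868 -0.3669  0.0565]
pin 1 [ 0.5168 -0.3677  0.0565]
```

Request:
move_arm([
  [0, -2, 0, 0.001, 0, -0.001, 0.03],
  [0, -4, 0, 0.0019, 0, -0.0018, 0.03],
  [0, -6, 0, 0.0029, 0, -0.0024, 0.03],
  [0, -8, 0, 0.0039, 0, -0.0028, 0.03],
  [0, -8, 0, 0.0039, 0, -0.0028, 0.03],
  [0, -8, 0, 0.0039, 0, -0.0028, 0.03],
])

```text
clock: 30.05
position: [0.5057, -0.3673, 0.0851]
ee_rot: [0.997, -0.013, -0.07, -0.001]
ft_force: [-5.3, -0.3, 4.0]
grip_width: 0.484
```

```bash
python3 st.py
```

```text
30.05 pos [ 0.5057 -0.3673  0.0851] F [-5.2641 -0.3046  4.0099] T [-0.2306  0.9405  0.0688] w 41.32564953476025 rot [ 0.0001 -0.1396  0.0005]
pin -1 [ 0.4871 -0.3668  0.0604]
pin 1 [ 0.5168 -0.3675  0.0562]
```

Request:
move_arm([
  [0, 3.2, 0, -0.0015, 0, -0.0011, 0.03],
  [0, 6.4, 0, -0.0031, 0, -0.002, 0.03],
  [0, 9.6, 0, -0.0047, 0, -0.0027, 0.03],
  [0, 12.8, 0, -0.0064, 0, -0.0034, 0.03],
  [0, 16, 0, -0.008, 0, -0.0038, 0.03],
  [0, 16, 0, -0.008, 0, -0.0038, 0.03],
  [0, 16, 0, -0.008, 0, -0.0038, 0.03],
])

```text
clock: 30.75
position: [0.4978, -0.367, 0.089]
ee_rot: [0.998, -0.013, 0.069, 0.001]
ft_force: [-3.5, -5.3, -8.8]
grip_width: 0.486
```

```bash
python3 st.py
```

```text
30.75 pos [ 0.4978 -0.367   0.089 ] F [-3.546  -5.3042 -8.8446] T [-1.2593  0.8924 -0.2773] w 41.47721532081422 rot [0.0005 0.1386 0.0014]
pin -1 [ 0.4867 -0.3667  0.0602]
pin 1 [ 0.5164 -0.3674  0.0643]
```

Request:
move_arm([
  [0, -3.2, 0, 0.0015, 0, -0.0008, 0.03],
  [0, -6.4, 0, 0.0031, 0, -0.0015, 0.03],
  [0, -9.6, 0, 0.0047, 0, -0.0021, 0.03],
  [0, -12.8, 0, 0.0064, 0, -0.0027, 0.03],
  [0, -16, 0, 0.008, 0, -0.0031, 0.03],
  [0, -16, 0, 0.008, 0, -0.0031, 0.03],
  [0, -16, 0, 0.008, 0, -0.0031, 0.03],
])

```text
clock: 31.45
position: [0.5072, -0.3668, 0.0929]
ee_rot: [0.997, -0.012, -0.07, -0.0]
ft_force: [2.6, -4.3, -7.0]
grip_width: 0.488
```

```bash
python3 st.py
```

```text
31.45 pos [ 0.5072 -0.3668  0.0929] F [ 2.5881 -4.3105 -7.03  ] T [-1.2829 -0.9129  0.0311] w 41.71437444715735 rot [-0.0009 -0.1401 -0.0008]
pin -1 [ 0.4886 -0.3664  0.0683]
pin 1 [ 0.5183 -0.3671  0.0641]
```

Request:
move_arm([
  [0, 3.2, 0, -0.0015, 0, -0.0008, 0.03],
  [0, 6.4, 0, -0.0031, 0, -0.0015, 0.03],
  [0, 9.6, 0, -0.0047, 0, -0.0021, 0.03],
  [0, 12.8, 0, -0.0064, 0, -0.0027, 0.03],
  [0, 16, 0, -0.008, 0, -0.0031, 0.03],
  [0, 16, 0, -0.008, 0, -0.0031, 0.03],
  [0, 16, 0, -0.008, 0, -0.0031, 0.03],
])

```text
clock: 32.15
position: [0.4993, -0.3656, 0.0978]
ee_rot: [0.997, -0.012, 0.07, -0.0]
ft_force: [0.1, 1.3, -1.4]
grip_width: 0.485
```

```bash
python3 st.py
```

```text
32.15 pos [ 0.4993 -0.3656  0.0978] F [ 0.0549  1.2968 -1.4421] T [-0.0073  0.154   0.004 ] w 41.43537916330374 rot [ 0.0023  0.1397 -0.0005]
pin -1 [ 0.4882 -0.3653  0.069 ]
pin 1 [ 0.5179 -0.366   0.0732]
```

Free. Lift and carry to the third slot.

Request:
move_arm([
  [0, 0, 0, 0.0028, 0, -0.0198, 0.03],
  [0, -4, 0, 0.0084, 0, -0.06, 0.03],
  [0, -8, 0, 0.0168, 0, -0.1, 0.03],
  [0, -8, 0, 0.021, 0, -0.139, 0.03],
  [0, -8, 0, 0.021, 0, -0.139, 0.03],
  [0, -8, 0, 0.021, 0, -0.139, 0.03],
])

```text
clock: 32.75
position: [0.5011, -0.3661, 0.2383]
ee_rot: [1.0, -0.012, 0.0, -0.0]
ft_force: [0.1, 0.1, -2.3]
grip_width: 0.483
```

Request:
move_arm([
  [0, 0, 0, 0, -0.42, 0, 0.03],
  [0, 0, 0, 0, -0.42, 0, 0.03],
  [0, 0, 0, 0, -0.42, 0, 0.03],
  [0, 0, 0, 0, -0.42, 0, 0.03],
  [0, 0, 0, 0, -0.42, 0, 0.03],
  [0, 0, 0, 0, -0.42, 0, 0.03],
  [0, 0, 0, 0, -0.42, 0, 0.03],
  [0, 0, 0, 0, -0.42, 0, 0.03],
  [0, 0, 0, 0, -0.42, 0, 0.03],
  [0, 0, 0, 0, -0.42, 0, 0.03],
])

```text
clock: 33.75
position: [0.5097, 0.0579, 0.237]
ee_rot: [1.0, -0.009, -0.001, -0.0]
ft_force: [0.3, -0.2, -1.4]
grip_width: 0.481
```

Request:
move_arm([
  [0, 0, 0, 0.001, -0.174, 0, 0.03],
  [0, 0, 0, 0.001, -0.174, 0, 0.03],
  [0, 0, 0, 0.001, -0.174, 0, 0.03],
  [0, 0, 0, 0.001, -0.174, 0, 0.03],
  [0, 0, 0, 0.001, -0.174, 0, 0.03],
  [0, 0, 0, 0.001, -0.174, 0, 0.03],
  [0, 0, 0, 0.001, -0.174, 0, 0.03],
])

```text
clock: 34.45
position: [0.5163, 0.2251, 0.2383]
ee_rot: [1.0, -0.014, -0.0, -0.0]
ft_force: [0.6, -0.0, -2.5]
grip_width: 0.479
```

```bash
python3 - <<'E'
from h import *
exec(open('st.py').read())
rows([((.5178,.229,.0975),toolR(-.025))])
E
```

```text
34.45 pos [0.5163 0.2251 0.2383] F [ 0.6046 -0.0385 -2.5337] T [-0.0141 -0.0684 -0.0279] w 40.93447538131234 rot [ 0.0003 -0.0001  0.0029]
pin -1 [0.5013 0.2255 0.2113]
pin 1 [0.5313 0.2247 0.2113]
deg [-0.02  0.   -0.17] m [ 0.0014 -0.0039  0.1408]
```

Request:
move_arm([
  [0, 0, 0, 0.0014, -0.0035, 0.03, 0.03],
  [0, 0, 0, 0.0014, -0.0035, 0.07, 0.03],
  [0, 0, 0, 0.0014, -0.0035, 0.11, 0.03],
  [0, 0, 0, 0.0014, -0.0035, 0.13, 0.03],
  [0, 0, 0, 0.0014, -0.0035, 0.138, 0.03],
  [0, 0, 0, 0.0014, -0.0035, 0.14, 0.03],
  [0, 0, 0, 0.0014, -0.0035, 0.14, 0.03],
  [0, 0, 0, 0.0014, -0.0035, 0.14, 0.03],
])

```text
clock: 35.25
position: [0.5183, 0.2311, 0.0999]
ee_rot: [1.0, -0.013, 0.001, -0.001]
ft_force: [0.3, -0.3, -0.2]
grip_width: 0.483
```

Request:
move_arm([
  [0, 0, 0, 0, 0, 0.001, 0.03],
  [0, 0, 0, 0, 0, 0.002, 0.03],
  [0, 0, 0, 0, 0, 0.002, 0.03],
  [0, 0, 0, 0, 0, 0.002, 0.03],
])

```text
clock: 35.65
position: [0.5175, 0.2311, 0.0966]
ee_rot: [1.0, -0.012, 0.0, -0.001]
ft_force: [0.2, -0.4, -1.6]
grip_width: 0.481
```

Request:
move_arm([
  [0, 0, 0, 0, 0, 0.001, 0.03],
  [0, 0, 0, 0, 0, 0.0015, 0.03],
  [0, 0, 0, 0, 0, 0.0015, 0.03],
])

```text
clock: 35.95
position: [0.5177, 0.2311, 0.0958]
ee_rot: [1.0, -0.013, 0.0, -0.001]
ft_force: [-3.9, -2.3, 7.9]
grip_width: 0.484
```

Contact (8 N). Release, lift clear and check.

Request:
move_arm([
  [0, 0, 0, 0, 0, -0.0005, 0.03],
  [0, 0, 0, 0, 0, -0.0005, 0.084],
  [0, 0, 0, 0, 0, -0.0005, 0.084],
  [0, 0, 0, 0, 0, -0.0005, 0.084],
  [0, 0, 0, 0, 0, -0.0005, 0.084],
  [0, 0, 0, 0, 0, -0.05, 0.084],
  [0, 0, 0, 0, 0, -0.1, 0.084],
  [0, 0, 0, 0, 0, -0.15, 0.084],
  [0, 0, 0, 0, 0, -0.15, 0.084],
])

```text
clock: 36.85
position: [0.5203, 0.2315, 0.2517]
ee_rot: [1.0, -0.013, 0.004, -0.004]
ft_force: [1.2, -0.5, 1.1]
grip_width: 0.981
```

Request:
move_arm([
  [0, 0, 0, 0, 0.05, -0.04, 0.084],
  [0, 0, 0, 0, 0.05, -0.04, 0.084],
  [0, 0, 0, 0, 0.05, -0.04, 0.084],
])

```text
clock: 37.15
position: [0.5172, 0.1787, 0.2865]
ee_rot: [1.0, -0.014, 0.001, -0.002]
ft_force: [0.5, 0.9, 0.1]
grip_width: 0.978
```

```bash
python3 - <<'E'
from h import *
exec(open('st.py').read())
im=cams.camera("wrist"); cv2.imwrite("pics/f.png",im[:,:,::-1])
s=cams.camera("side")[:,:,::-1]; cv2.imwrite("pics/fs.png",cv2.resize(s[120:380,200:460],(600,600)))
p=cams.camera_params('wrist'); markerchk(); markerchk("top")
hsv=cv2.cvtColor(im,cv2.COLOR_RGB2HSV)
n,l,st,c=cv2.connectedComponentsWithStats(cv2.inRange(hsv,(5,150,120),(16,255,255)))
for i in range(1,n):
    if st[i,4]>150: print(st[i],w(p,[st[i,0]+st[i,2]/2-.5,st[i,1]+st[i,3]/2-.5],.147))
E
```

```text
37.15 pos [0.5172 0.1787 0.2865] F [0.4745 0.857  0.056 ] T [-0.0371  0.0335 -0.0109] w 83.52529945299945 rot [0.0033 0.0025 0.0036]
pin -1 [0.5022 0.1792 0.2594]
pin 1 [0.5322 0.1783 0.2595]
yellow [275 251  34  39 801] [[0.4771 0.0421 0.03  ]]
red [265 238  59  52 713] [[0.4771 0.0355 0.002 ]]
yellow [273 229  21  21 209] [[0.4739 0.0354 0.03  ]]
red [399 113  14  15 155] [[ 0.7743 -0.2623  0.002 ]]
red [336 193  11  10  78] [[ 0.5772 -0.1013  0.002 ]]
red [267 221  36  36 343] [[0.4758 0.0354 0.002 ]]
[291   0  52  28 608] [[0.5188 0.3228 0.147 ]]
[292  48  50  43 967] [[0.5177 0.2819 0.147 ]]
[293 109  48  40 870] [[0.5164 0.2345 0.147 ]]
```

View pics/f.png

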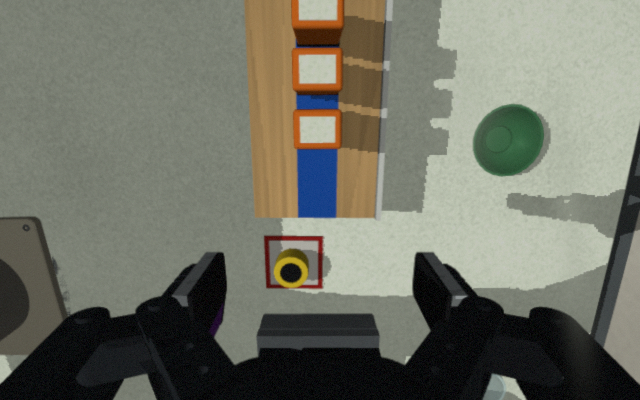

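View pics/fs.png

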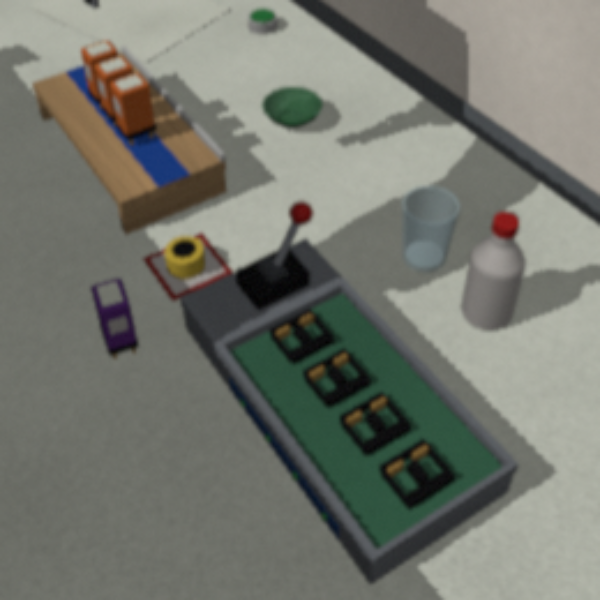

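All three relays stand in line at px (317,10), (317,69) and (317,130), every socket is empty, the lever is over and the marker is on the square. Handing in.

```bash
python3 -c "
from workcell import manip
print(manip.hand_in())"
```

```text
the job is handed in; nothing more can be done
None
```

The job is done and handed in at about 37 s of simulated time; the hand-in reported no verdict.

- **Lever:** I pushed it over to its far stop, where the contact force reached about 27 N, and it was still there in the last pictures.
- **Marker:** I set it on the square before touching any relay. At the end the top camera showed it about 2 mm from the square's centre. The wrist camera's automatic reading was about 7 mm off. I put that down to its view angle and went by the top camera. It was not knocked away during the run.
- **Relays:** Three were present (1, 3 and 4); socket 2 was empty. Each came free in four rocking strokes, and the highest net lift I read after a stroke was about 10 N. I had no direct reading of the board's rise.
- **Shelf:** All three stand upright on the stripe, with centres about 50 mm apart. Where measured, they are within about 3 mm of the stripe's middle line.
- **Bystanders:** The glassware, the bottle and the purple look-alike were not touched. The gripper was empty and clear of everything at hand-in.

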